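Trace the weld seam of a bracket with a spring-tip probe up to the stop

ROBOT

A 7-joint arm with a two-finger parallel gripper is mounted at the origin on the work surface. World frame = base frame: x ahead of the robot, y to its left, z up, the work surface at z = 0. Lengths are in m, angles in rad, forces in N, time in s.
With the tool pointing down it reaches from about 0.4 to 0.85 m from the base axis. Payload 4.5 kg.
Tool frame: the origin (TCP) lies at the very end of the fingers, on their centre line; the grasp point (between the pads) lies 19 mm behind it; z points along the fingers, x is the direction in which the jaws open and shut, and the axes are right-handed (so a half turn about z gives the same grasp; the last joint's range is limited). The gripper opens to 88 mm and grips with 3 to 60 N. Pads are 18 mm wide; open, the fingers measure 123 mm over their backs; the gripper's body (75 mm by 187 mm) begins 45 mm behind the grasp point.
Start: joints at [-1.228, 0.689, -0.195, 1.565, 0.157, 0.902, -0.215], TCP at [0.19, 0.595, 0.239] pointing down, gripper open.
Joint ranges: [-3.01, 3.01], [-0.46, 2.08], [-1.47, 1.51], [0.13, 2.56], [-1, 4.14], [0.04, 2.09], [-2.66, 2.66]. Speed limits (rad/s): [2.57, 2.57, 3.14, 3.14, 3.14, 3.14, 3.14].

INTERFACE

Orientations are given as a unit quaternion [x, y, z, w].
In Python, from plant import * gives the robot as it stands.
- The arm moves only by the tool apply_moves, never from a script. Its argument "series" is a list of rows, each an object of numbers: "x", "y", "z": the shift along the tool's x, y, z in units of 80 cm (1.0 is 80 cm); "wx", "wy", "wz": the turn, a rotation vector about the tool's x, y, z in units of pi rad (1.0 is pi rad); "fingers": the opening, from -1 (shut) to 1 (fully open), so that 0 is half open. In form: [{"x": .., "y": .., "z": .., "wx": .., "wy": .., "wz": .., "fingers": ..}, ...]. A call has 1 to 8 rows; each row shifts and turns the pose as measured when the row begins, along the tool's axes as they then stand; what a row does not reach is not made up. A row lasts 1/8 s, in which the tool goes at most 62.5 mm and 10.7 degrees, less where a joint would pass 70% of its speed; a pose out of reach is approached as far as the arm can. A call with a number of a shift or a turn outside -1 to 1 is refused whole. A call with a gripper value outside its range is refused whole. The fingers move at their own pace and stop on an object; "force" is the grip in N (left out, the last holds). Time passes only in rows, so rows that do not move let the fingers close. It gives the time, the measured TCP pose, the force and the opening at its end, in the units of the state.
- get_state(): the state, without advancing time (a new reading comes with each control period).
- snapshot(name): name is "side" or "top" or "wrist"; returns (picture, depth): 384x512x3 uint8, red, green, blue; 384x512 float32, m along the optical axis (not along the pixel's ray), 0 where there is no reading.
- camera_model(name): a dict with "camera_matrix" (3x3 intrinsics, pixels), "world_from_camera" (4x4, takes a point from camera to world coordinates). Camera axes: x right, y up, looking along -z (the intrinsics and any distortion apply to the point x, -y, -z); pixel columns grow to the right and rows downward; lengths in m; the calibration is good to about 2 mm. A picture is of the moment at which its call begins: read the wrist's pose just before it. camera_model takes no time and is no camera call; for the wrist camera it gives the pose at the moment of the call.
- finish_job(): hands the job in, once; it reports no verdict.
The state is a dict: "clock": time; "q": joint angles; "qd": joint speeds; "joint_torque": joint torques, N m; "tool_pos": TCP position; "eef_rot": TCP orientation; "contact_force": force on the tool from outside, world axes, zero at the start; "moment": the same for the moment, N m; "opening": opening from 0.0 (shut) to 1.0 (fully open).
Only numpy, scipy, OpenCV 4.12 (cv2) and the standard library are available. Lean on these libraries where they do the work, as an engineer would, in place of code of your own. Each camera call takes 0.05 s, during which the arm holds its last target. There are 200 camera calls.

TASK

Take the orange seam probe from the wooden stand and draw its spring tip slowly (about 3 cm a second) along the bracket's inside weld seam, lightly pressed in all the way: from the free end by the green dot, round the corner and on until it pushes the red spring stop in by about a centimetre, well short of fully in. Then stand the probe back upright in the hole it came from and let go; touch the bracket with nothing but the probe, gently, and leave everything else where it is.

Things in the scene. Friction and masses are not known exactly. Their poses are not given: they have to be found in the camera images.
- probe_grip (a point): Seam probe, an upright pen of 130 g hanging in a stand hole. Point: centre of its orange grip, 16 x 16 mm square, 60 mm tall; x, y are normals of its flat sides, z up, away from the tip. 30 to 36 mm below the point is a black collar 34 mm wide that rests on the stand's top; below it a 14 mm thick barrel, 35 mm long, then the steel tip, 8 mm thick.
- tip_end (a point): Centre of the round brass end (ball of 4 mm radius) of the probe's tip, on the pen's axis, 97 mm below probe_grip when the tip is not pressed.
- tip (a joint): How far the sprung tip is pushed into the barrel, in m: 0 free, 0.012 fully in; 0.3 N per mm. A push of 3 to 8 mm is a good tracing pressure.
- bracket: Steel bracket, fixed. Origin at table level under its plate's centre, z up. Plate 140 (x) by 190 mm (y), top 40 mm above the table. Two walls 18 mm high on it: side wall along x, inner face y = +85 mm; back wall along y, inner face x = +60 mm. A clamp with a red handle stands on the plate 90 mm high, within x -45 to +15, y -5 to +30 mm.
- seam_start (a point): Free end of the weld seam (copper-coloured line in the inside edge at the foot of the walls), beside the green dot, on the plate's top at the side wall's foot; bracket frame (-57, 85, 40) mm. Axes as the bracket's. The short leg runs from here in +x to the corner. A ball centre 4 mm above the plate and within 10 mm of the wall's face is in the seam.
- seam_corner (a point): Corner of the seam, where the inner faces of both walls meet at the plate's top; bracket frame (60, 85, 40) mm. Axes as the bracket's. The long leg runs from here in -y along the back wall's foot to the stop.
- stop (a joint): Spring stop across the long leg: red pad 16 mm wide, centre 8 mm above the plate, blue housing behind. It sits elsewhere each time and must be felt or seen: the pad's face is 100 to 130 mm from the side wall's inner face. Value in m: 0 out, grows as the pad is pushed on along the seam (bracket -y), 0.020 fully in; 0.25 N per mm; springs back.
- stand: Fixed wooden tool stand, 60 mm (x) by 130 mm (y), 85 mm high. Origin at table level under its centre. Two through holes 22 mm wide with chamfered mouths, at x = 0, y = +35 and -35 mm: one holds the probe, the other the punch.
- punch_mid (a point): Bystander, to be left alone: blue-handled centre punch, 16 mm thick grip, standing 58 mm high above the stand (collar 34 mm wide) in the stand's other hole. Point at its middle, 30 mm above the stand's top.
- pulley_a_mid (a point): Bystander, to be left alone: dark steel pulley, 32 mm across, 20 mm high, in the grey tray (100 x 130 x 35 mm high, fixed). Point at its centre.
- pulley_b_mid (a point): Bystander, to be left alone: brass pulley, 32 mm across, 20 mm high, lying on the bracket's plate away from the seam. Point at its centre.
- oil_mid (a point): Bystander, to be left alone: red oil bottle, 60 mm across, 160 mm tall. Point at its centre, 80 mm up.
- jar_mid (a point): Bystander, to be left alone: glass jar, 76 mm across, 100 mm tall. Point at its centre, 50 mm up.
- beaker_mid (a point): Bystander, to be left alone: red plastic beaker, 72 mm across, 90 mm tall. Point at its centre, 45 mm up.
- file_grip (a point): Bystander, to be left alone: hand tool with a pale wooden handle, 220 mm long, lying flat. Point at its handle.
- block_mid (a point): Bystander, to be left alone: dark steel block 90 x 60 x 30 mm. Point at its centre.
Mind the look-alikes: they are no part of the job. Several things have the shape of the bracket; the one meant has the colours described above.

How it is judged:
By the outcome, as a careful person would: the job done as asked, in the order asked, and still so for the second after the job is handed in, with the robot touching nothing.
It also fails if it takes over 72 s, if anything falls off the work surface, if the arm or the gripper's body presses on something with over 40 N, if the wrist force passes 120 N, or if a joint passes its speed limit or range.

## Working session

There is one attempt and no reset: what is moved stays moved. The work goes in short steps, Python scripts to look and compute and a tool call to move; the robot and the scene stay as the last step left them, time stands still between calls to the robot, and variables do not carry over. Pictures are saved under pics/ and viewed, about 8 in all and at most 12, crops included, and the job is handed in when it is done.

Besides the shell and the picture viewer there is one more tool, called after "Request:" as a command line: name --argument value ..., lists and objects as JSON in quotes. apply_moves: Moves the arm, as the interface text tells. Its arguments: {"type":"object","properties":{"series":{"type":"array","items":{"type":"object","properties":{"x":{"type":"number"},"y":{"type":"number"},"z":{"type":"number"},"wx":{"type":"number"},"wy":{"type":"number"},"wz":{"type":"number"},"fingers":{"type":"number"}}}},"force":{"type":"number"}},"required":["series"]}

```bash
mkdir -p pics; ls; cat > h.py <<'E'
from plant import *
import numpy as np, cv2
def snap(n,f):
    p,d=snapshot(n); cv2.imwrite(f'pics/{f}.png',cv2.cvtColor(p,cv2.COLOR_RGB2BGR)); m=camera_model(n)
    np.savez(f'pics/{f}.npz',p=p,d=d,K=m['camera_matrix'],T=m['world_from_camera']); 
    if set(m)-{'camera_matrix','world_from_camera'}: print({k:m[k] for k in m if k not in('camera_matrix','world_from_camera')})
def load(f): return np.load(f'pics/{f}.npz')
def ray(s,u,v):
    K,T=s['K'],s['T']; r=np.array([(u-K[0,2])/K[0,0],-(v-K[1,2])/K[1,1],-1.]); return T[:3,3],T[:3,:3]@r
def onz(s,u,v,z):
    o,r=ray(s,u,v); return o+r*(z-o[2])/r[2]
def dep(s,u,v):
    o,r=ray(s,u,v); return o+r*s['d'][int(v),int(u)]
E
python3 - <<'E'
from h import *
s=get_state(); print({k:np.round(v,3).tolist() for k,v in s.items()})
for n in('top','side'): 
    snap(n,n+'0'); m=load(n+'0'); print(m['K'].round(1).tolist(),m['T'].round(3).tolist())
a=cv2.imread('pics/top0.png');cv2.imwrite('pics/top0b.png',cv2.resize(a,(800,600)))
E
```

```text
pics
{'clock': 0.0, 'q': [-1.228, 0.69, -0.194, 1.566, 0.157, 0.902, -0.215], 'qd': [0.0, 0.001, 0.001, -0.0, -0.0, -0.0, -0.002], 'joint_torque': [0.0, -52.756, -1.267, -15.343, -0.053, 0.006, 0.0], 'tool_pos': [0.19, 0.595, 0.238], 'eef_rot': [0.807, 0.59, -0.001, 0.001], 'contact_force': [-0.152, 0.217, -0.135], 'moment': [-0.022, -0.045, -0.025], 'opening': 1.002}
[[416.4, 0.0, 241.4], [0.0, 416.4, 193.0], [0.0, 0.0, 1.0]] [[0.011, 0.991, -0.131, 0.306], [-1.0, 0.013, 0.009, -0.031], [0.01, 0.131, 0.991, 1.532], [0.0, 0.0, 0.0, 1.0]]
[[350.3, 0.0, 253.6], [0.0, 350.3, 194.1], [0.0, 0.0, 1.0]] [[0.812, 0.457, -0.364, 0.143], [-0.584, 0.648, -0.489, -0.487], [0.012, 0.609, 0.793, 0.835], [0.0, 0.0, 0.0, 1.0]]
```

View pics/top0b.png

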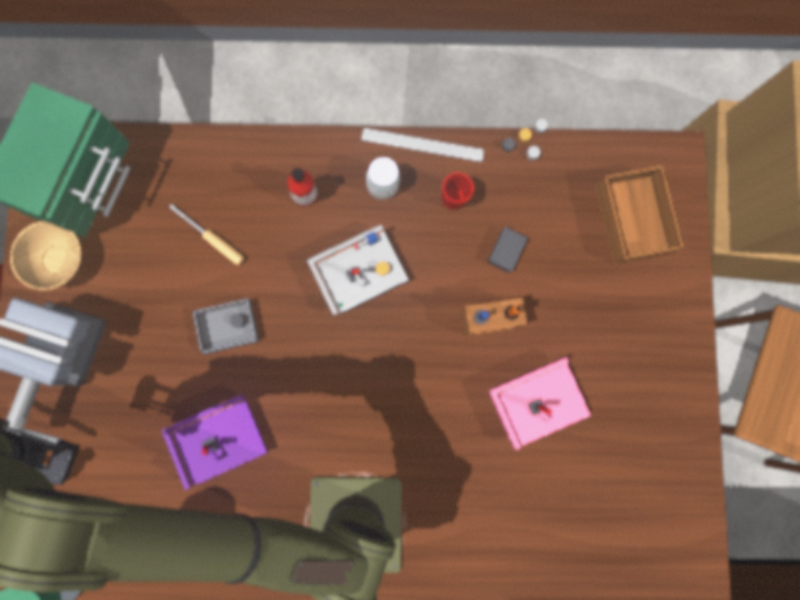

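View pics/side0.png

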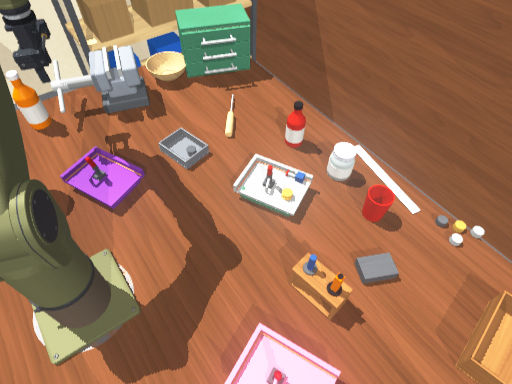

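```bash
python3 - <<'E'
from h import *
t=cv2.imread('pics/top0.png');s=cv2.imread('pics/side0.png')
f=lambda a,x,y,w,h:cv2.resize(a[y:y+h,x:x+w],(400,300),interpolation=cv2.INTER_CUBIC)
o=np.vstack([np.hstack([f(t,190,138,80,60),f(s,228,148,92,69)]),np.hstack([f(t,290,180,60,45),f(s,280,240,80,60)])])
cv2.imwrite('pics/crop0.png',o)
T=load('top0');S=load('side0')
# plate outline: bright grey in top
d=T['d']
for n,u,v in(('plate',226,180),('stand',309,202),('table',280,240)): print(n,dep(T,u,v).round(3))
# orange and blue at stand
for nm,L in(('top0',T),('side0',S)):
    h=cv2.cvtColor(L['p'],cv2.COLOR_RGB2HSV)
    for c,(lo,hi) in dict(orange=((6,190,130),(16,255,255)),blue=((105,120,60),(125,255,255)),green=((45,80,40),(80,255,255)),red=((0,190,90),(4,255,255))).items():
        m=cv2.inRange(h,np.array(lo),np.array(hi)); n,_,st,ce=cv2.connectedComponentsWithStats(m)
        for i in range(1,n):
            if st[i,4]>3:
                u,v=ce[i]
                if 185<u<360 and 130<v<310: print(nm,c,ce[i].round(1),st[i].tolist(),dep(L,u,v).round(3))
E
```

```text
plate [0.551 0.012 0.036]
stand [ 0.463 -0.272  0.14 ]
table [ 0.337 -0.188 -0.002]
top0 orange [328.2 198.8] [327, 197, 4, 4, 12] [ 0.475 -0.338  0.135]
top0 blue [237.9 152.1] [236, 150, 5, 5, 16] [ 0.65 -0.03  0.06]
top0 blue [309.3 201.3] [308, 200, 4, 4, 10] [ 0.465 -0.273  0.139]
side0 orange [336.3 283.8] [331, 276, 14, 16, 108] [ 0.469 -0.349  0.131]
side0 blue [300.  175.2] [296, 172, 9, 7, 43] [ 0.649 -0.031  0.061]
side0 blue [312.9 258.3] [310, 255, 7, 9, 40] [ 0.463 -0.279  0.144]
side0 green [243.  187.8] [242, 187, 3, 2, 4] [0.497 0.041 0.039]
```

View pics/crop0.png

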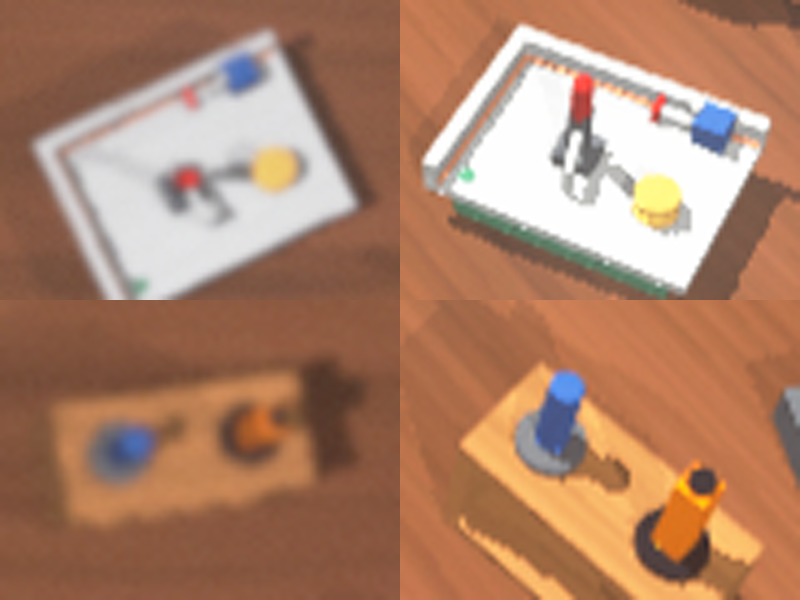

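```bash
python3 - <<'E'
from h import *
from scipy.spatial.transform import Rotation as R
s=get_state(); M=np.eye(4);M[:3,:3]=R.from_quat(s['eef_rot']).as_matrix();M[:3,3]=s['tool_pos']
c=camera_model('wrist'); print('tool',M.round(3).tolist()); print((np.linalg.inv(M)@c['world_from_camera']).round(3).tolist(),c['camera_matrix'])
T=load('top0')
# bracket corners from crop px -> orig
for n,x,y,z in(('corner_in',62,150,.04),('out_corner',32,145,.058),('green',140,285,.04),('pad',190,97,.048),('outer right top',272,32,.058)): print(n,onz(T,190+x/5,138+y/5,z).round(3))
E
```

```text
tool [[0.304, 0.953, -0.0, 0.19], [0.953, -0.304, -0.002, 0.595], [-0.002, 0.0, -1.0, 0.238], [0.0, 0.0, 0.0, 1.0]]
[[1.0, 0.001, -0.0, 0.0], [0.001, -0.951, -0.309, -0.079], [-0.0, 0.309, -0.951, -0.146], [0.0, 0.0, 0.0, 1.0]] [[268.11500152   0.         252.94741294]
 [  0.         268.11500152 192.55274783]
 [  0.           0.           1.        ]]
corner_in [0.594 0.098 0.04 ]
out_corner [0.594 0.118 0.058]
green [0.495 0.04  0.04 ]
pad [0.633 0.006 0.048]
outer right top [ 0.679 -0.053  0.058]
```

Request:
apply_moves --series '[{"x": -0.047,"y": 0.057},{"x": -0.047,"y": 0.057},{"x": -0.047,"y": 0.057},{"x": -0.047,"y": 0.057},{"x": -0.047,"y": 0.057},{"x": -0.047,"y": 0.057},{"x": -0.047,"y": 0.057},{"x": -0.047,"y": 0.057}]'

```text
schema error: expected keys x, y, z, wx, wy, wz, fingers
```

Request:
apply_moves --series '[{"x": -0.047,"y": 0.057,"z": 0,"wx": 0,"wy": 0,"wz": 0,"fingers": 1},{"x": -0.047,"y": 0.057,"z": 0,"wx": 0,"wy": 0,"wz": 0,"fingers": 1},{"x": -0.047,"y": 0.057,"z": 0,"wx": 0,"wy": 0,"wz": 0,"fingers": 1},{"x": -0.047,"y": 0.057,"z": 0,"wx": 0,"wy": 0,"wz": 0,"fingers": 1},{"x": -0.047,"y": 0.057,"z": 0,"wx": 0,"wy": 0,"wz": 0,"fingers": 1},{"x": -0.047,"y": 0.057,"z": 0,"wx": 0,"wy": 0,"wz": 0,"fingers": 1},{"x": -0.047,"y": 0.057,"z": 0,"wx": 0,"wy": 0,"wz": 0,"fingers": 1},{"x": -0.047,"y": 0.057,"z": 0,"wx": 0,"wy": 0,"wz": 0,"fingers": 1}]'

```text
clock: 1.1
tool_pos: [0.4507, 0.1908, 0.2349]
eef_rot: [0.804, 0.594, -0.002, -0.001]
contact_force: [1.4, 0.9, 0.0]
opening: 0.999
```

Request:
apply_moves --series '[{"x": -0.045,"y": 0.045,"z": 0,"wx": 0,"wy": 0,"wz": 0,"fingers": 1},{"x": -0.045,"y": 0.045,"z": 0,"wx": 0,"wy": 0,"wz": 0,"fingers": 1},{"x": -0.045,"y": 0.045,"z": 0,"wx": 0,"wy": 0,"wz": 0,"fingers": 1},{"x": -0.045,"y": 0.045,"z": 0,"wx": 0,"wy": 0,"wz": 0,"fingers": 1},{"x": 0,"y": 0,"z": 0,"wx": 0,"wy": 0,"wz": 0,"fingers": 1}]'

```text
clock: 1.72
tool_pos: [0.5496, -0.0022, 0.233]
eef_rot: [0.807, 0.59, -0.003, -0.0]
contact_force: [-0.5, 0.1, -0.1]
opening: 0.998
```

```bash
python3 - <<'E'
from h import *
print(get_state()['tool_pos'],np.abs(get_state()['qd']).max()); snap('wrist','w1')
a=cv2.imread('pics/w1.png');cv2.imwrite('pics/w1b.png',cv2.resize(a,(800,600)))
L=load('w1'); h=cv2.cvtColor(L['p'],cv2.COLOR_RGB2HSV)
for c,(lo,hi) in dict(blue=((105,120,60),(125,255,255)),green=((45,80,40),(80,255,255)),red=((0,190,90),(4,255,255))).items():
    n,_,st,ce=cv2.connectedComponentsWithStats(cv2.inRange(h,np.array(lo),np.array(hi)))
    for i in range(1,n):
        if st[i,4]>15: print(c,ce[i].round(1),st[i].tolist(),dep(L,*ce[i]).round(3))
E
```

```text
[ 0.54964512 -0.00216483  0.23298103] 0.07671045413476618
blue [  2.1 185.2] [0, 179, 6, 12, 56] [ 0.469 -0.265  0.095]
blue [256.7 248.1] [247, 235, 23, 26, 343] [ 0.646 -0.025  0.062]
green [274.  120.2] [270, 116, 9, 10, 65] [0.496 0.044 0.041]
red [265.5 195.1] [257, 186, 18, 19, 208] [0.557 0.011 0.126]
red [279.4 228. ] [275, 222, 10, 12, 58] [0.63  0.012 0.055]
red [381.9 254.4] [373, 252, 21, 7, 78] [0.74  0.149 0.013]
red [160.  338.3] [127, 318, 59, 39, 1651] [ 0.739 -0.201  0.073]
```

View pics/w1b.png

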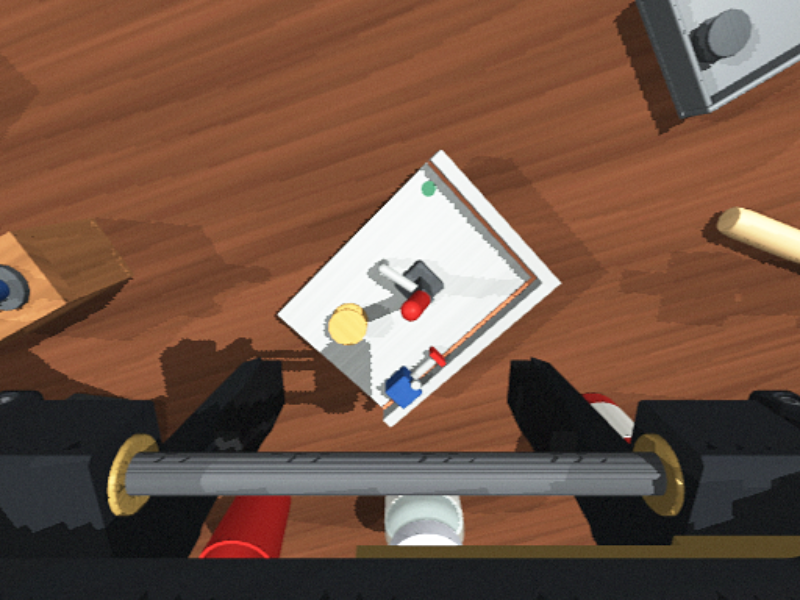

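```bash
cat > br.py <<'E'
from h import *
import sys
L=load(sys.argv[1]); p=L['p']
K,T,d=L['K'],L['T'],L['d']
v,u=np.mgrid[:384,:512]; r=np.stack([(u-K[0,2])/K[0,0],-(v-K[1,2])/K[1,1],-np.ones(u.shape)],-1)
P=T[:3,3]+(r@T[:3,:3].T)*d[...,None]
reg=(P[...,2]>.03)&(P[...,2]<.075)&(d>0)&(P[...,0]>.44)&(P[...,0]<.72)&(P[...,1]>-.14)&(P[...,1]<.14)&(v<275)
n,lab,st,ce=cv2.connectedComponentsWithStats(reg.astype(np.uint8)); i=1+st[1:,4].argmax()
q=P[lab==i]; print('z plate med',np.median(q[:,2]),len(q))
(c,wh,a)=cv2.minAreaRect((q[:,:2]*1000).astype(np.float32)); print('rect',c,wh,a)
# plane height of plate/wall
z=q[:,2]; hh,e=np.histogram(z,np.arange(.03,.075,.003)); print(dict(zip(e.round(3),hh)))
# copper -> z=.04
h=cv2.cvtColor(p,cv2.COLOR_RGB2HSV); cop=cv2.inRange(h,np.array((5,90,110)),np.array((20,255,255)))>0
hull=cv2.convexHull(np.argwhere(lab==i)[:,::-1].astype(np.int32)); M=np.zeros(u.shape,np.uint8); cv2.fillConvexPoly(M,hull,1); M=cv2.erode(M,np.ones((5,5)))
k=np.argwhere(cop&(M>0)); W=np.array([onz(L,x,y,.04)[:2] for y,x in k])
yaw=np.deg2rad(float(sys.argv[2])); cc=np.array(c)/1000
R=np.array([[np.cos(yaw),-np.sin(yaw)],[np.sin(yaw),np.cos(yaw)]])
B=(W-cc)@R*1000
lg=B[(abs(B[:,0]-60)<8)&(B[:,1]<75)]; sh=B[(abs(B[:,1]-85)<8)&(B[:,0]<50)]
print('long',len(lg),lg.mean(0),np.polyfit(lg[:,1],lg[:,0],1)); 
if len(sh)>5: print('short',len(sh),sh.mean(0),np.polyfit(sh[:,0],sh[:,1],1))
red=cv2.inRange(h,np.array((0,190,90)),np.array((4,255,255)))>0
k=np.argwhere(red&(M>0)); W=np.array([onz(L,x,y,.048)[:2] for y,x in k]); B=(W-cc)@R*1000
b=B[(B[:,0]>35)]; print('pad',b.min(0),b.max(0),b.mean(0),len(b))
g=cv2.inRange(h,np.array((45,80,40)),np.array((80,255,255)))>0
k=np.argwhere(g&(M>0)); W=np.array([onz(L,x,y,.04)[:2] for y,x in k]); print('green',((W-cc)@R*1000).mean(0))
E
python3 br.py w1 26
```

```text
z plate med 0.04069431688622499 15321
rect (576.75048828125, 6.099693298339844) (140.44259643554688, 190.66799926757812) 27.06077766418457
{np.float64(0.03): np.int64(4), np.float64(0.033): np.int64(13), np.float64(0.036): np.int64(483), np.float64(0.039): np.int64(10113), np.float64(0.042): np.int64(707), np.float64(0.045): np.int64(213), np.float64(0.048): np.int64(213), np.float64(0.051): np.int64(439), np.float64(0.054): np.int64(242), np.float64(0.057): np.int64(2134), np.float64(0.06): np.int64(507), np.float64(0.063): np.int64(44), np.float64(0.066): np.int64(42), np.float64(0.069): np.int64(106)}
long 243 [59.4005417   7.69663496] [-1.11253130e-02  5.94861692e+01]
short 250 [-10.96080066  84.09198149] [1.82147232e-02 8.42916294e+01]
pad [ 43.54321396 -23.16371972] [ 63.17651871 -16.2345172 ] [ 53.35117125 -19.73477624] 58
green [-55.89114478  69.7313499 ]
```

Request:
apply_moves --series '[{"x": 0,"y": 0,"z": 0,"wx": 0,"wy": 0,"wz": 0.055,"fingers": 0},{"x": 0,"y": 0,"z": 0,"wx": 0,"wy": 0,"wz": 0.055,"fingers": 0},{"x": 0,"y": 0,"z": 0,"wx": 0,"wy": 0,"wz": 0.055,"fingers": 0},{"x": 0,"y": 0,"z": 0,"wx": 0,"wy": 0,"wz": 0.055,"fingers": 0},{"x": 0,"y": 0,"z": 0,"wx": 0,"wy": 0,"wz": 0.055,"fingers": 0},{"x": 0,"y": 0,"z": 0,"wx": 0,"wy": 0,"wz": 0.055,"fingers": 0},{"x": 0,"y": 0,"z": 0,"wx": 0,"wy": 0,"wz": 0.055,"fingers": 0},{"x": 0,"y": 0,"z": 0,"wx": 0,"wy": 0,"wz": 0,"fingers": 0}]'

```text
clock: 2.78
tool_pos: [0.5416, 0.0176, 0.2314]
eef_rot: [1.0, 0.021, -0.007, -0.004]
contact_force: [1.1, -0.7, 1.0]
opening: 0.5
```

```bash
cat >> h.py <<'E'
from scipy.spatial.transform import Rotation as R_
def st():
    s=get_state(); Rm=R_.from_quat(s['eef_rot']).as_matrix(); print('t',round(s['clock'],2),'pos',s['tool_pos'].round(4) if hasattr(s['tool_pos'],'round') else s['tool_pos'],'yaw',np.degrees(np.arctan2(Rm[1,0],Rm[0,0])).round(2),'z',Rm[:,2].round(4),'F',np.round(s['contact_force'],2),'op',round(s['opening'],3)); return np.array(s['tool_pos']),Rm
def go(tgt,n=1,yaw=None):
    p,Rm=st(); d=Rm.T@(np.array(tgt)-p); print('dist',np.linalg.norm(d).round(4),'units total',(d/.8).round(4),'per row',(d/.8/n).round(4))
    if yaw is not None:
        a=np.radians(yaw); D=np.array([[np.cos(a),np.sin(a),0],[np.sin(a),-np.cos(a),0],[0,0,-1]]); print('rot units',(R_.from_matrix(Rm.T@D).as_rotvec()/np.pi).round(4))
E
python3 -c "
from h import *
print(get_state()['q']);go([.472,-.30,.235],6,7)"
```

```text
[-0.16026657  0.5948065   0.07975953  1.82103767 -0.08067551  0.74288302
  0.00707385]
t 2.77 pos [0.5416 0.0176 0.2314] yaw 2.36 z [-0.0149  0.0085 -0.9999] F [ 1.08 -0.75  1.03] op 0.5
dist 0.3252 units total [-0.1033  0.393  -0.0066] per row [-0.0172  0.0655 -0.0011]
rot units [-0.0031  0.0045 -0.0258]
```

Request:
apply_moves --series '[{"x": -0.017,"y": 0.065,"z": 0,"wx": -0.001,"wy": 0.001,"wz": -0.005,"fingers": 0},{"x": -0.017,"y": 0.065,"z": 0,"wx": -0.001,"wy": 0.001,"wz": -0.005,"fingers": 0},{"x": -0.017,"y": 0.065,"z": 0,"wx": -0.001,"wy": 0.001,"wz": -0.005,"fingers": 0},{"x": -0.017,"y": 0.065,"z": 0,"wx": 0,"wy": 0.001,"wz": -0.005,"fingers": 0},{"x": -0.017,"y": 0.065,"z": 0,"wx": 0,"wy": 0.001,"wz": -0.005,"fingers": 0},{"x": -0.017,"y": 0.065,"z": 0,"wx": 0,"wy": 0,"wz": 0,"fingers": 0},{"x": 0,"y": 0,"z": 0,"wx": 0,"wy": 0,"wz": 0,"fingers": 0},{"x": 0,"y": 0,"z": 0,"wx": 0,"wy": 0,"wz": 0,"fingers": 0}]'

```text
clock: 3.78
tool_pos: [0.4914, -0.298, 0.2288]
eef_rot: [0.996, 0.084, 0.002, -0.004]
contact_force: [0.3, 0.2, 0.7]
opening: 0.498
```

```bash
python3 - <<'E'
from h import *
st(); snap('wrist','w2')
L=load('w2'); h=cv2.cvtColor(L['p'],cv2.COLOR_RGB2HSV)
for c,(lo,hi) in dict(blue=((105,120,60),(125,255,255)),orange=((6,200,130),(16,255,255))).items():
    n,_,s,ce=cv2.connectedComponentsWithStats(cv2.inRange(h,np.array(lo),np.array(hi)))
    for i in range(1,n):
        if s[i,4]>60: print(c,ce[i].round(1),s[i].tolist(),dep(L,*ce[i]).round(3))
K,T,d=L['K'],L['T'],L['d']
v,u=np.mgrid[:384,:512]; r=np.stack([(u-K[0,2])/K[0,0],-(v-K[1,2])/K[1,1],-np.ones(u.shape)],-1)
P=T[:3,3]+(r@T[:3,:3].T)*d[...,None]
def rect(m,name):
    n,lab,s,_=cv2.connectedComponentsWithStats(m.astype(np.uint8)); i=1+s[1:,4].argmax(); q=P[lab==i]; print(name,cv2.minAreaRect((q[:,:2]*1000).astype(np.float32)),np.median(q[:,2]),len(q))
box=(abs(P[...,0]-.47)<.08)&(abs(P[...,1]+.31)<.12)&(d>0)
rect(box&(P[...,2]>.08)&(P[...,2]<.093),'stand')
pr=box&(P[...,1]<-.305)
rect(pr&(P[...,2]>.143)&(P[...,2]<.165),'probe top')
rect(pr&(P[...,2]>.1)&(P[...,2]<.165),'probe all')
for a in np.arange(.085,.17,.004):
    m=pr&(P[...,2]>a)&(P[...,2]<a+.004)&(h[...,1]>150); 
    if a>.093 and m.sum(): q=P[m]; print(a.round(3),len(q),q.mean(0).round(4),q.min(0).round(4),q.max(0).round(4))
cv2.imwrite('pics/w2b.png',cv2.resize(cv2.imread('pics/w2.png'),(800,600)))
E
```

```text
t 3.77 pos [ 0.4914 -0.298   0.2288] yaw 9.66 z [ 0.0026  0.008  -1.    ] F [0.31 0.23 0.75] op 0.498
blue [232.8 162.9] [222, 153, 18, 25, 210] [ 0.469 -0.269  0.143]
stand ((472.1258850097656, -310.22052001953125), (60.10657501220703, 130.2692108154297), 9.47114372253418) 0.08550797164115756 5006
probe top ((477.9155578613281, -343.7212829589844), (15.578178405761719, 15.338951110839844), 9.518766403198242) 0.15171768969510302 313
probe all ((477.8032531738281, -343.6546630859375), (15.930340766906738, 15.507513999938965), 9.518766403198242) 0.1444710940364924 598
0.093 21 [ 0.478  -0.3367  0.0954] [ 0.4706 -0.338   0.093 ] [ 0.4841 -0.3358  0.097 ]
0.097 18 [ 0.4762 -0.337   0.0993] [ 0.4697 -0.3384  0.0971] [ 0.4844 -0.3358  0.1009]
0.101 20 [ 0.4771 -0.3368  0.1032] [ 0.4693 -0.3388  0.1011] [ 0.4845 -0.3354  0.1049]
0.105 30 [ 0.4801 -0.3387  0.1069] [ 0.4696 -0.3482  0.1052] [ 0.4864 -0.336   0.1088]
0.109 20 [ 0.4763 -0.3368  0.1108] [ 0.4699 -0.3384  0.109 ] [ 0.4838 -0.3357  0.1128]
0.113 27 [ 0.4768 -0.3368  0.1152] [ 0.4692 -0.3391  0.113 ] [ 0.484  -0.3358  0.117 ]
0.117
[... 164 characters left out ...]
249]
0.125 28 [ 0.4776 -0.3368  0.127 ] [ 0.4695 -0.3383  0.1251] [ 0.4846 -0.3355  0.1289]
0.129 35 [ 0.4796 -0.3387  0.1311] [ 0.4697 -0.3483  0.1291] [ 0.4865 -0.3353  0.1329]
0.133 29 [ 0.4772 -0.3366  0.135 ] [ 0.4702 -0.3378  0.133 ] [ 0.4839 -0.3354  0.1368]
0.137 28 [ 0.4775 -0.3366  0.1393] [ 0.4705 -0.3377  0.1374] [ 0.484  -0.3355  0.141 ]
0.141 32 [ 0.4769 -0.3368  0.1433] [ 0.4699 -0.3385  0.141 ] [ 0.4843 -0.3359  0.145 ]
0.145 31 [ 0.4782 -0.3373  0.1473] [ 0.4704 -0.3489  0.1451] [ 0.4864 -0.3359  0.149 ]
0.149 87 [ 0.4806 -0.3414  0.1507] [ 0.4706 -0.3524  0.1491] [ 0.4862 -0.3359  0.1529]
0.153 12 [ 0.4741 -0.3441  0.1549] [ 0.472  -0.3495  0.1533] [ 0.4829 -0.3387  0.156 ]
```

View pics/w2b.png

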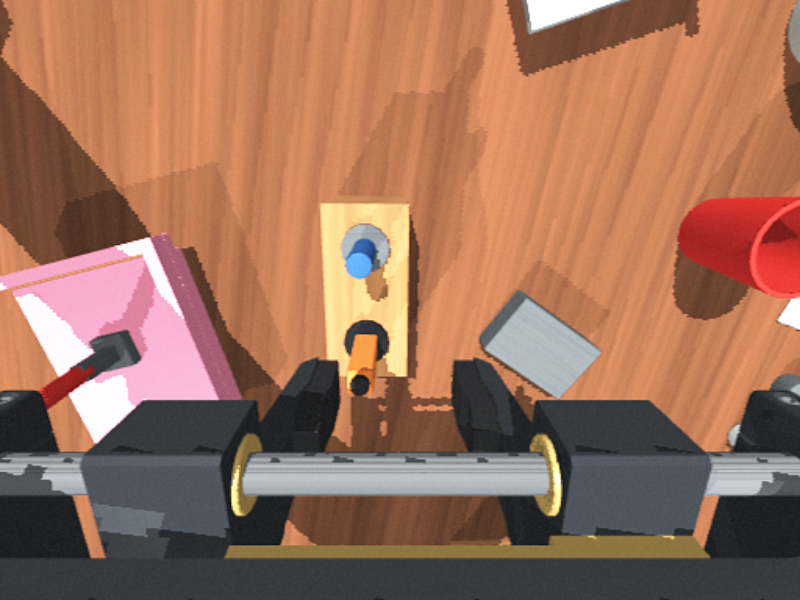

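```bash
python3 -c "
from h import *
go([.4779,-.3439,.185],2,9.5)"
```

```text
t 3.83 pos [ 0.4912 -0.2984  0.2288] yaw 9.63 z [ 0.0022  0.0072 -1.    ] F [ 0.72 -0.31  1.01] op 0.5
dist 0.0645 units total [-0.0261  0.0536  0.0543] per row [-0.013   0.0268  0.0272]
rot units [-0.0021 -0.0011  0.0007]
```

Request:
apply_moves --series '[{"x": -0.013,"y": 0.027,"z": 0.027,"wx": -0.002,"wy": -0.001,"wz": 0,"fingers": 0},{"x": -0.013,"y": 0.027,"z": 0.027,"wx": 0,"wy": 0,"wz": 0,"fingers": 0},{"x": 0,"y": 0,"z": 0,"wx": 0,"wy": 0,"wz": 0,"fingers": 0},{"x": 0,"y": 0,"z": 0,"wx": 0,"wy": 0,"wz": 0,"fingers": 0}]'

```text
clock: 4.32
tool_pos: [0.4824, -0.3361, 0.1857]
eef_rot: [0.996, 0.092, 0.002, -0.002]
contact_force: [0.2, -0.0, -0.2]
opening: 0.495
```

```bash
python3 -c "
from h import *
go([.4779,-.3439,.104],4,9.5)"
```

```text
t 4.33 pos [ 0.4824 -0.3361  0.1857] yaw 10.61 z [ 0.0031  0.0047 -1.    ] F [ 0.16 -0.01 -0.25] op 0.495
dist 0.0822 units total [-0.0078  0.0089  0.102 ] per row [-0.0019  0.0022  0.0255]
rot units [-0.0013 -0.0012  0.0062]
```

Request:
apply_moves --series '[{"x": -0.008,"y": 0.009,"z": 0,"wx": -0.001,"wy": -0.001,"wz": 0.006,"fingers": 0},{"x": 0,"y": 0,"z": 0.02,"wx": 0,"wy": 0,"wz": 0,"fingers": 0},{"x": 0,"y": 0,"z": 0.025,"wx": 0,"wy": 0,"wz": 0,"fingers": 0},{"x": 0,"y": 0,"z": 0.025,"wx": 0,"wy": 0,"wz": 0,"fingers": 0},{"x": 0,"y": 0,"z": 0.02,"wx": 0,"wy": 0,"wz": 0,"fingers": 0},{"x": 0,"y": 0,"z": 0,"wx": 0,"wy": 0,"wz": 0,"fingers": 0},{"x": 0,"y": 0,"z": 0,"wx": 0,"wy": 0,"wz": 0,"fingers": 0}]'

```text
clock: 5.2
tool_pos: [0.4801, -0.3413, 0.1115]
eef_rot: [0.996, 0.085, 0.002, -0.0]
contact_force: [-0.1, 0.8, 0.6]
opening: 0.502
```

```bash
python3 -c "
from h import *
go([.4779,-.3439,.104],1,9.5)"
```

```text
t 5.2 pos [ 0.4801 -0.3413  0.1115] yaw 9.78 z [ 0.0041  0.0011 -1.    ] F [-0.07  0.78  0.58] op 0.502
dist 0.0082 units total [-0.0033  0.0028  0.0093] per row [-0.0033  0.0028  0.0093]
rot units [-0.0001 -0.0013  0.0015]
```

Request:
apply_moves --series '[{"x": -0.0035,"y": 0.003,"z": 0.009,"wx": 0,"wy": -0.0013,"wz": 0.0015,"fingers": 0},{"x": 0,"y": 0,"z": 0,"wx": 0,"wy": 0,"wz": 0,"fingers": 0}]'

```text
clock: 5.45
tool_pos: [0.4781, -0.3448, 0.1048]
eef_rot: [0.997, 0.083, 0.001, 0.0]
contact_force: [-0.9, 0.9, -0.0]
opening: 0.496
```

```bash
python3 -c "
from h import *
go([.4779,-.3439,.104],1,9.5)"
```

```text
t 5.45 pos [ 0.4781 -0.3448  0.1048] yaw 9.48 z [ 1.3e-03 -8.0e-04 -1.0e+00] F [-0.91  0.93 -0.04] op 0.496
dist 0.0012 units total [-0.0001 -0.0012  0.001 ] per row [-0.0001 -0.0012  0.001 ]
rot units [ 0.0003 -0.0004 -0.0001]
```

Request:
apply_moves --force 30 --series '[{"x": 0,"y": -0.001,"z": 0,"wx": 0,"wy": 0,"wz": 0,"fingers": -1},{"x": 0,"y": 0,"z": 0,"wx": 0,"wy": 0,"wz": 0,"fingers": -1},{"x": 0,"y": 0,"z": 0,"wx": 0,"wy": 0,"wz": 0,"fingers": -1},{"x": 0,"y": 0,"z": 0,"wx": 0,"wy": 0,"wz": 0,"fingers": -1},{"x": 0,"y": 0,"z": 0,"wx": 0,"wy": 0,"wz": 0,"fingers": -1},{"x": 0,"y": 0,"z": 0,"wx": 0,"wy": 0,"wz": 0,"fingers": -1}]'

```text
clock: 6.2
tool_pos: [0.4783, -0.3442, 0.1054]
eef_rot: [0.997, 0.083, 0.001, 0.001]
contact_force: [-0.4, -0.0, -1.0]
opening: 0.176
```

```bash
python3 -c "
from h import *
st()"
```

```text
t 6.2 pos [ 0.4783 -0.3442  0.1054] yaw 9.47 z [ 0.0023 -0.0015 -1.    ] F [-0.35 -0.01 -1.02] op 0.176
```

Request:
apply_moves --series '[{"x": 0,"y": 0,"z": -0.015,"wx": 0,"wy": 0,"wz": 0,"fingers": -1},{"x": 0,"y": 0,"z": -0.03,"wx": 0,"wy": 0,"wz": 0,"fingers": -1},{"x": 0,"y": 0,"z": -0.03,"wx": 0,"wy": 0,"wz": 0,"fingers": -1},{"x": 0,"y": 0,"z": -0.03,"wx": 0,"wy": 0,"wz": 0,"fingers": -1},{"x": 0,"y": 0,"z": -0.04,"wx": 0,"wy": 0,"wz": 0,"fingers": -1},{"x": 0,"y": 0,"z": -0.04,"wx": 0,"wy": 0,"wz": 0,"fingers": -1},{"x": 0,"y": 0,"z": -0.03,"wx": 0,"wy": 0,"wz": 0,"fingers": -1},{"x": 0,"y": 0,"z": 0,"wx": 0,"wy": 0,"wz": 0,"fingers": -1}]'

```text
clock: 7.2
tool_pos: [0.477, -0.3432, 0.287]
eef_rot: [0.997, 0.083, 0.001, 0.001]
contact_force: [-0.1, 0.2, -2.0]
opening: 0.18
```

```bash
cat >> h.py <<'E'
CB=np.array([.57675,.0061]); YB=np.radians(27.0); RB=np.array([[np.cos(YB),-np.sin(YB)],[np.sin(YB),np.cos(YB)]])
OFF=np.array([0.,0.])  # ball minus TCP xy, tool frame
H=.0813
def ball(p,Rm): return p+Rm@np.array([OFF[0],OFF[1],H])
def gob(bx,by,z,n=1,yaw=None):
    "ball (free) to bracket xy mm, z of the free ball centre m"
    w=CB+RB@np.array([bx,by])/1000; p,Rm=st(); b=ball(p,Rm); bb=RB.T@(b[:2]-CB)*1000; print('ball bracket',bb.round(1),'z',b[2].round(4),'press mm',round((.044-b[2])*1000,1))
    t=np.array([*w,z])-Rm@np.array([OFF[0],OFF[1],H]); go(t,n,yaw)
E
python3 -c "
from h import *
p,Rm=st(); gob(-54,79,.18,6,9.5)"
```

```text
t 7.2 pos [ 0.477  -0.3432  0.287 ] yaw 9.48 z [ 0.0029 -0.0014 -1.    ] F [-0.06  0.16 -2.01] op 0.18
t 7.2 pos [ 0.477  -0.3432  0.287 ] yaw 9.48 z [ 0.0029 -0.0014 -1.    ] F [-0.06  0.16 -2.01] op 0.18
ball bracket [-247.3 -266.1] z 0.2057 press mm -161.7
t 7.2 pos [ 0.477  -0.3432  0.287 ] yaw 9.48 z [ 0.0029 -0.0014 -1.    ] F [-0.06  0.16 -2.01] op 0.18
dist 0.3964 units total [ 0.1004 -0.4842  0.0315] per row [ 0.0167 -0.0807  0.0053]
rot units [ 0.0006 -0.0008 -0.0001]
```

Request:
apply_moves --series '[{"x": 0.013,"y": -0.061,"z": 0.003,"wx": 0,"wy": 0,"wz": 0,"fingers": -1},{"x": 0.013,"y": -0.061,"z": 0.003,"wx": 0,"wy": 0,"wz": 0,"fingers": -1},{"x": 0.013,"y": -0.061,"z": 0.003,"wx": 0,"wy": 0,"wz": 0,"fingers": -1},{"x": 0.013,"y": -0.061,"z": 0.003,"wx": 0,"wy": 0,"wz": 0,"fingers": -1},{"x": 0.013,"y": -0.061,"z": 0.003,"wx": 0,"wy": 0,"wz": 0,"fingers": -1},{"x": 0.013,"y": -0.061,"z": 0.003,"wx": 0,"wy": 0,"wz": 0,"fingers": -1},{"x": 0.013,"y": -0.061,"z": 0.003,"wx": 0,"wy": 0,"wz": 0,"fingers": -1},{"x": 0.012,"y": -0.061,"z": 0.003,"wx": 0,"wy": 0,"wz": 0,"fingers": -1}]'

```text
clock: 8.2
tool_pos: [0.49, 0.0627, 0.2596]
eef_rot: [0.997, 0.078, -0.004, 0.001]
contact_force: [0.7, 0.6, -1.3]
opening: 0.182
```

```bash
python3 -c "
from h import *
gob(-56,79,.16,2,9.5)"
```

```text
t 8.2 pos [0.49   0.0627 0.2596] yaw 8.9 z [-0.008  -0.0031 -1.    ] F [ 0.75  0.63 -1.33] op 0.182
ball bracket [-52.3  89.9] z 0.1783 press mm -134.3
t 8.2 pos [0.49   0.0627 0.2596] yaw 8.9 z [-0.008  -0.0031 -1.    ] F [ 0.75  0.63 -1.33] op 0.182
dist 0.0216 units total [-0.      0.0144  0.0229] per row [-0.      0.0072  0.0114]
rot units [ 0.0006  0.0027 -0.0033]
```

Request:
apply_moves --series '[{"x": 0,"y": 0.016,"z": 0.012,"wx": 0.0006,"wy": 0.0027,"wz": -0.003,"fingers": -1},{"x": 0,"y": 0,"z": 0.012,"wx": 0,"wy": 0,"wz": 0,"fingers": -1},{"x": 0,"y": 0,"z": 0,"wx": 0,"wy": 0,"wz": 0,"fingers": -1},{"x": 0,"y": 0,"z": 0,"wx": 0,"wy": 0,"wz": 0,"fingers": -1}]'

```text
clock: 8.7
tool_pos: [0.4897, 0.056, 0.2373]
eef_rot: [0.996, 0.087, -0.002, -0.001]
contact_force: [-0.1, 0.2, -1.1]
opening: 0.181
```

```bash
python3 -c "
from h import *
gob(-56,76,.075,3,9.5)"
```

```text
t 8.7 pos [0.4897 0.056  0.2373] yaw 10.01 z [-0.0049  0.0025 -1.    ] F [-0.12  0.24 -1.14] op 0.181
ball bracket [-55.2  84.4] z 0.156 press mm -112.0
t 8.7 pos [0.4897 0.056  0.2373] yaw 10.01 z [-0.0049  0.0025 -1.    ] F [-0.12  0.24 -1.14] op 0.181
dist 0.0814 units total [0.0025 0.0106 0.1012] per row [0.0008 0.0035 0.0337]
rot units [-0.001   0.0014  0.0028]
```

Request:
apply_moves --series '[{"x": 0.0025,"y": 0.011,"z": 0.02,"wx": -0.001,"wy": 0.001,"wz": 0.0025,"fingers": -1},{"x": 0,"y": 0,"z": 0.03,"wx": 0,"wy": 0,"wz": 0,"fingers": -1},{"x": 0,"y": 0,"z": 0.03,"wx": 0,"wy": 0,"wz": 0,"fingers": -1},{"x": 0,"y": 0,"z": 0.015,"wx": 0,"wy": 0,"wz": 0,"fingers": -1},{"x": 0,"y": 0,"z": 0,"wx": 0,"wy": 0,"wz": 0,"fingers": -1},{"x": 0,"y": 0,"z": 0,"wx": 0,"wy": 0,"wz": 0,"fingers": -1}]'

```text
clock: 9.45
tool_pos: [0.4962, 0.046, 0.1618]
eef_rot: [0.997, 0.081, 0.003, -0.0]
contact_force: [0.6, 0.5, -0.8]
opening: 0.179
```

```bash
python3 - <<'E'
from h import *
gob(-56,78,.055,1,9.5)
snap('wrist','w3'); snap('side','s3')
a=cv2.imread('pics/w3.png')[80:330,130:380];b=cv2.imread('pics/s3.png')[135:225,190:310]
cv2.imwrite('pics/c3.png',np.hstack([cv2.resize(a,(400,400)),cv2.resize(b,(400,400*90//120)).copy()] if 0 else [cv2.resize(a,(400,400)),cv2.copyMakeBorder(cv2.resize(b,(400,300)),0,100,0,0,cv2.BORDER_CONSTANT)]))
E
```

```text
t 9.45 pos [0.4962 0.046  0.1618] yaw 9.25 z [ 5.6e-03  9.0e-04 -1.0e+00] F [ 0.59  0.46 -0.81] op 0.179
ball bracket [-53.2  72. ] z 0.0805 press mm -36.5
t 9.45 pos [0.4962 0.046  0.1618] yaw 9.25 z [ 5.6e-03  9.0e-04 -1.0e+00] F [ 0.59  0.46 -0.81] op 0.179
dist 0.0264 units total [-0.0058 -0.0061  0.0319] per row [-0.0058 -0.0061  0.0319]
rot units [ 0.     -0.0018 -0.0014]
```

View pics/c3.png

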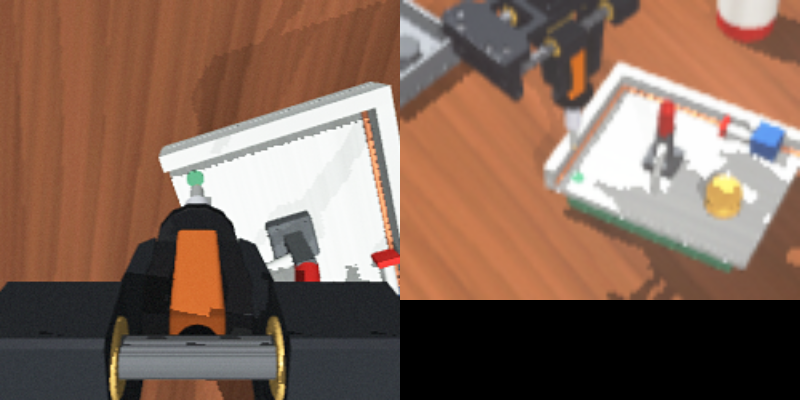

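Request:
apply_moves --series '[{"x": -0.0055,"y": -0.007,"z": 0.01,"wx": 0,"wy": -0.0018,"wz": 0.001,"fingers": -1},{"x": 0,"y": 0,"z": 0.015,"wx": 0,"wy": 0,"wz": 0,"fingers": -1},{"x": 0,"y": 0,"z": 0.01,"wx": 0,"wy": 0,"wz": 0,"fingers": -1},{"x": 0,"y": 0,"z": 0,"wx": 0,"wy": 0,"wz": 0,"fingers": -1},{"x": 0,"y": 0,"z": 0,"wx": 0,"wy": 0,"wz": 0,"fingers": -1}]'

```text
clock: 10.18
tool_pos: [0.4919, 0.0508, 0.1327]
eef_rot: [0.997, 0.079, 0.001, 0.0]
contact_force: [0.7, 0.8, -0.7]
opening: 0.176
```

```bash
python3 - <<'E'
from h import *
gob(-57,78.5,.039,1,9.5)
E
```

```text
t 10.18 pos [0.4919 0.0508 0.1327] yaw 9.03 z [ 2.5e-03 -6.0e-04 -1.0e+00] F [ 0.68  0.81 -0.7 ] op 0.176
ball bracket [-55.2  78.2] z 0.0514 press mm -7.4
t 10.18 pos [0.4919 0.0508 0.1327] yaw 9.03 z [ 2.5e-03 -6.0e-04 -1.0e+00] F [ 0.68  0.81 -0.7 ] op 0.176
dist 0.0125 units total [-0.0023  0.0003  0.0155] per row [-0.0023  0.0003  0.0155]
rot units [ 0.0003 -0.0008 -0.0026]
```

Request:
apply_moves --series '[{"x": -0.0025,"y": 0,"z": 0.007,"wx": 0,"wy": -0.0008,"wz": -0.0026,"fingers": -1},{"x": 0,"y": 0,"z": 0.008,"wx": 0,"wy": 0,"wz": 0,"fingers": -1},{"x": 0,"y": 0,"z": 0,"wx": 0,"wy": 0,"wz": 0,"fingers": -1}]'

```text
clock: 10.55
tool_pos: [0.4905, 0.0501, 0.1203]
eef_rot: [0.997, 0.083, 0.001, 0.001]
contact_force: [-0.3, -0.9, -0.3]
opening: 0.179
```

```bash
python3 - <<'E'
from h import *
gob(-57,78.5,.039,1,9.5)
snap('wrist','w4'); snap('side','s4'); st()
a=cv2.imread('pics/w4.png')[140:240,180:300];b=cv2.imread('pics/s4.png')[145:205,210:290]
cv2.imwrite('pics/c4.png',np.hstack([cv2.resize(a,(400,333))[:300],cv2.resize(b,(400,300))]))
E
```

```text
t 10.55 pos [0.4905 0.0501 0.1203] yaw 9.5 z [ 0.0014 -0.001  -1.    ] F [-0.28 -0.87 -0.25] op 0.179
ball bracket [-56.8  78.3] z 0.039 press mm 5.0
t 10.55 pos [0.4905 0.0501 0.1203] yaw 9.5 z [ 0.0014 -0.001  -1.    ] F [-0.28 -0.87 -0.25] op 0.179
dist 0.0003 units total [-0.0003 -0.0002 -0.    ] per row [-0.0003 -0.0002 -0.    ]
rot units [ 0.0004 -0.0004  0.    ]
t 10.65 pos [0.4905 0.0502 0.1206] yaw 9.51 z [ 0.0016 -0.001  -1.    ] F [ 0.31 -0.75 -0.33] op 0.179
```

View pics/c4.png

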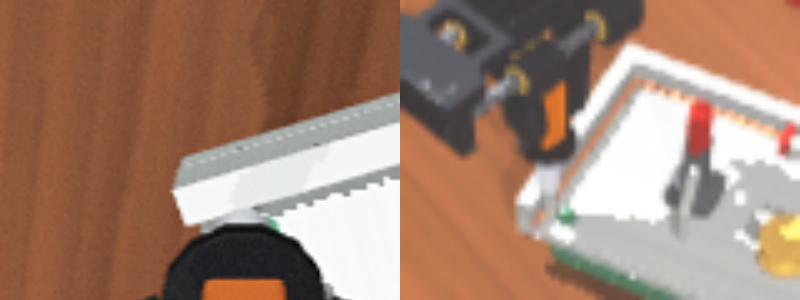

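Request:
apply_moves --series '[{"x": 0.0045,"y": -0.0014,"z": 0,"wx": 0,"wy": 0,"wz": 0,"fingers": -1},{"x": 0.0045,"y": -0.0014,"z": 0,"wx": 0,"wy": 0,"wz": 0,"fingers": -1},{"x": 0.0045,"y": -0.0014,"z": 0,"wx": 0,"wy": 0,"wz": 0,"fingers": -1},{"x": 0.0045,"y": -0.0014,"z": 0,"wx": 0,"wy": 0,"wz": 0,"fingers": -1},{"x": 0.0045,"y": -0.0014,"z": 0,"wx": 0,"wy": 0,"wz": 0,"fingers": -1}]'

```text
clock: 11.28
tool_pos: [0.5054, 0.0578, 0.1203]
eef_rot: [0.997, 0.083, -0.002, 0.001]
contact_force: [-1.1, -1.6, 0.5]
opening: 0.176
```

```bash
python3 - <<'E'
from h import *
gob(-10,78.5,.039,7,9.5)
E
```

```text
t 11.28 pos [0.5054 0.0578 0.1203] yaw 9.47 z [-0.0045 -0.0032 -1.    ] F [-1.13 -1.63  0.54] op 0.176
ball bracket [-40.5  78.4] z 0.039 press mm 5.0
t 11.28 pos [0.5054 0.0578 0.1203] yaw 9.47 z [-0.0045 -0.0032 -1.    ] F [-1.13 -1.63  0.54] op 0.176
dist 0.0305 units total [ 0.0363 -0.0117 -0.0002] per row [ 0.0052 -0.0017 -0.    ]
rot units [ 0.0008  0.0016 -0.0002]
```

Request:
apply_moves --series '[{"x": 0.0049,"y": -0.0015,"z": 0,"wx": 0,"wy": 0.0006,"wz": 0,"fingers": -1},{"x": 0.0049,"y": -0.0015,"z": 0,"wx": 0,"wy": 0.0006,"wz": 0,"fingers": -1},{"x": 0.0049,"y": -0.0015,"z": 0,"wx": 0,"wy": 0.0004,"wz": 0,"fingers": -1},{"x": 0.0049,"y": -0.0015,"z": 0,"wx": 0,"wy": 0,"wz": 0,"fingers": -1},{"x": 0.0049,"y": -0.0015,"z": 0,"wx": 0,"wy": 0,"wz": 0,"fingers": -1},{"x": 0.0049,"y": -0.0015,"z": 0,"wx": 0,"wy": 0,"wz": 0,"fingers": -1},{"x": 0.0049,"y": -0.0015,"z": 0,"wx": 0,"wy": 0,"wz": 0,"fingers": -1}]'

```text
clock: 12.15
tool_pos: [0.5328, 0.0717, 0.1202]
eef_rot: [0.997, 0.083, 0.0, 0.001]
contact_force: [-1.5, -1.6, -0.0]
opening: 0.177
```

```bash
python3 - <<'E'
from h import *
gob(15,78.5,.039,7,9.5)
E
```

```text
t 12.15 pos [0.5328 0.0717 0.1202] yaw 9.48 z [ 5.0e-04 -2.1e-03 -1.0e+00] F [-1.51 -1.57 -0.05] op 0.177
ball bracket [-9.4 78.3] z 0.0389 press mm 5.1
t 12.15 pos [0.5328 0.0717 0.1202] yaw 9.48 z [ 5.0e-04 -2.1e-03 -1.0e+00] F [-1.51 -1.57 -0.05] op 0.177
dist 0.0244 units total [ 0.029  -0.0095 -0.0001] per row [ 0.0041 -0.0014 -0.    ]
rot units [ 0.0007 -0.     -0.0001]
```

Request:
apply_moves --series '[{"x": 0.0045,"y": -0.0015,"z": 0,"wx": 0,"wy": 0,"wz": 0,"fingers": -1},{"x": 0.0045,"y": -0.0015,"z": 0,"wx": 0,"wy": 0,"wz": 0,"fingers": -1},{"x": 0.0045,"y": -0.0015,"z": 0,"wx": 0,"wy": 0,"wz": 0,"fingers": -1},{"x": 0.0045,"y": -0.0015,"z": 0,"wx": 0,"wy": 0,"wz": 0,"fingers": -1},{"x": 0.0045,"y": -0.0015,"z": 0,"wx": 0,"wy": 0,"wz": 0,"fingers": -1},{"x": 0.0045,"y": -0.0015,"z": 0,"wx": 0,"wy": 0,"wz": 0,"fingers": -1},{"x": 0.0045,"y": -0.0015,"z": 0,"wx": 0,"wy": 0,"wz": 0,"fingers": -1},{"x": 0.0045,"y": -0.0015,"z": 0,"wx": 0,"wy": 0,"wz": 0,"fingers": -1}]'

```text
clock: 13.15
tool_pos: [0.5613, 0.0863, 0.1201]
eef_rot: [0.997, 0.083, -0.0, 0.001]
contact_force: [-1.2, -2.1, -0.5]
opening: 0.178
```

```bash
python3 - <<'E'
from h import *
gob(53.5,78.5,.039,8,9.5)
E
```

```text
t 13.15 pos [0.5613 0.0863 0.1201] yaw 9.47 z [-2.e-04 -3.e-03 -1.e+00] F [-1.21 -2.08 -0.51] op 0.178
ball bracket [22.5 78.2] z 0.0388 press mm 5.2
t 13.15 pos [0.5613 0.0863 0.1201] yaw 9.47 z [-2.e-04 -3.e-03 -1.e+00] F [-1.21 -2.08 -0.51] op 0.178
dist 0.031 units total [ 0.0369 -0.012  -0.0003] per row [ 0.0046 -0.0015 -0.    ]
rot units [ 0.0009  0.0002 -0.0002]
```

Request:
apply_moves --series '[{"x": 0.0045,"y": -0.0012,"z": -0.0001,"wx": 0,"wy": 0,"wz": 0,"fingers": -1},{"x": 0.0045,"y": -0.0013,"z": -0.0001,"wx": 0,"wy": 0,"wz": 0,"fingers": -1},{"x": 0.0045,"y": -0.0013,"z": 0,"wx": 0,"wy": 0,"wz": 0,"fingers": -1},{"x": 0.0045,"y": -0.0014,"z": 0,"wx": 0,"wy": 0,"wz": 0,"fingers": -1},{"x": 0.0045,"y": -0.0014,"z": 0,"wx": 0,"wy": 0,"wz": 0,"fingers": -1},{"x": 0.0044,"y": -0.0014,"z": 0,"wx": 0,"wy": 0,"wz": 0,"fingers": -1},{"x": 0.0035,"y": -0.001,"z": 0,"wx": 0,"wy": 0,"wz": 0,"fingers": -1}]'

```text
clock: 14.02
tool_pos: [0.5858, 0.0986, 0.1202]
eef_rot: [0.997, 0.083, -0.0, 0.001]
contact_force: [-0.6, -2.2, 0.2]
opening: 0.18
```

```bash
python3 - <<'E'
from h import *
gob(53.5,78,.039,1,9.5)
E
```

```text
t 14.03 pos [0.5858 0.0986 0.1202] yaw 9.49 z [ 1.0e-04 -2.5e-03 -1.0e+00] F [-0.63 -2.19  0.2 ] op 0.18
ball bracket [50.  78.1] z 0.0389 press mm 5.1
t 14.03 pos [0.5858 0.0986 0.1202] yaw 9.49 z [ 1.0e-04 -2.5e-03 -1.0e+00] F [-0.63 -2.19  0.2 ] op 0.18
dist 0.0035 units total [ 0.0042 -0.0012 -0.0001] per row [ 0.0042 -0.0012 -0.0001]
rot units [ 0.0008  0.0001 -0.0001]
```

Request:
apply_moves --series '[{"x": 0.0042,"y": -0.0012,"z": 0,"wx": 0,"wy": 0,"wz": 0,"fingers": -1},{"x": 0.0014,"y": 0.0035,"z": 0,"wx": 0,"wy": 0,"wz": 0,"fingers": -1},{"x": 0.0014,"y": 0.0045,"z": 0,"wx": 0,"wy": 0,"wz": 0,"fingers": -1},{"x": 0.0014,"y": 0.0045,"z": 0,"wx": 0,"wy": 0,"wz": 0,"fingers": -1},{"x": 0.0014,"y": 0.0045,"z": 0,"wx": 0,"wy": 0,"wz": 0,"fingers": -1}]'

```text
clock: 14.65
tool_pos: [0.5956, 0.0912, 0.1201]
eef_rot: [0.996, 0.084, -0.0, -0.001]
contact_force: [-2.0, 2.2, -0.1]
opening: 0.183
```

```bash
python3 - <<'E'
from h import *
gob(53.5,40,.039,8,9.5)
E
```

```text
t 14.65 pos [0.5956 0.0912 0.1201] yaw 9.66 z [-0.001   0.0027 -1.    ] F [-1.98  2.16 -0.05] op 0.183
ball bracket [55.4 67.5] z 0.0388 press mm 5.2
t 14.65 pos [0.5956 0.0912 0.1201] yaw 9.66 z [-0.001   0.0027 -1.    ] F [-1.98  2.16 -0.05] op 0.183
dist 0.0276 units total [ 0.008   0.0335 -0.0003] per row [ 0.001   0.0042 -0.    ]
rot units [-0.0009  0.0002  0.0009]
```

Request:
apply_moves --series '[{"x": 0.0009,"y": 0.0047,"z": 0,"wx": -0.0003,"wy": 0,"wz": 0,"fingers": -1},{"x": 0.0009,"y": 0.0047,"z": 0,"wx": -0.0003,"wy": 0,"wz": 0,"fingers": -1},{"x": 0.0009,"y": 0.0047,"z": -0.0001,"wx": 0,"wy": 0,"wz": 0,"fingers": -1},{"x": 0.0009,"y": 0.0047,"z": 0,"wx": 0,"wy": 0,"wz": 0,"fingers": -1},{"x": 0.001,"y": 0.0047,"z": -0.0001,"wx": 0,"wy": 0,"wz": 0,"fingers": -1},{"x": 0.001,"y": 0.0047,"z": 0,"wx": 0,"wy": 0,"wz": 0,"fingers": -1},{"x": 0.001,"y": 0.0047,"z": 0,"wx": 0,"wy": 0,"wz": 0,"fingers": -1},{"x": 0.001,"y": 0.0047,"z": 0,"wx": 0,"wy": 0,"wz": 0,"fingers": -1}]'

```text
clock: 15.65
tool_pos: [0.6096, 0.0601, 0.1209]
eef_rot: [0.996, 0.084, 0.002, -0.0]
contact_force: [-0.3, 1.1, 0.2]
opening: 0.178
```

```bash
python3 - <<'E'
from h import *
gob(53.5,5,.039,8,9.5)
E
```

```text
t 15.65 pos [0.6096 0.0601 0.1209] yaw 9.61 z [ 4.3e-03  9.0e-04 -1.0e+00] F [-0.26  1.13  0.15] op 0.178
ball bracket [54.2 33.1] z 0.0396 press mm 4.4
t 15.65 pos [0.6096 0.0601 0.1209] yaw 9.61 z [ 4.3e-03  9.0e-04 -1.0e+00] F [-0.26  1.13  0.15] op 0.178
dist 0.0281 units total [0.0097 0.0338 0.0008] per row [0.0012 0.0042 0.0001]
rot units [-0.0001 -0.0014  0.0006]
```

Request:
apply_moves --series '[{"x": 0.0012,"y": 0.0043,"z": 0.0003,"wx": 0,"wy": -0.0004,"wz": 0,"fingers": -1},{"x": 0.0012,"y": 0.0043,"z": 0.0003,"wx": 0,"wy": -0.0004,"wz": 0,"fingers": -1},{"x": 0.0012,"y": 0.0043,"z": 0.0001,"wx": 0,"wy": -0.0004,"wz": 0,"fingers": -1},{"x": 0.0012,"y": 0.0043,"z": 0,"wx": 0,"wy": 0,"wz": 0,"fingers": -1},{"x": 0.0012,"y": 0.0043,"z": 0,"wx": 0,"wy": 0,"wz": 0,"fingers": -1},{"x": 0.0012,"y": 0.0043,"z": 0,"wx": 0,"wy": 0,"wz": 0,"fingers": -1},{"x": 0.0012,"y": 0.0043,"z": 0,"wx": 0,"wy": 0,"wz": 0,"fingers": -1},{"x": 0.0012,"y": 0.0043,"z": 0,"wx": 0,"wy": 0,"wz": 0,"fingers": -1}]'

```text
clock: 16.65
tool_pos: [0.6225, 0.0326, 0.1202]
eef_rot: [0.996, 0.084, -0.0, -0.0]
contact_force: [-0.8, 1.0, -0.1]
opening: 0.178
```

```bash
python3 - <<'E'
from h import *
gob(53.5,-15,.039,5,9.5)
snap('wrist','w5'); snap('side','s5')
a=cv2.imread('pics/w5.png')[120:280,160:360];b=cv2.imread('pics/s5.png')[135:225,220:340]
cv2.imwrite('pics/c5.png',np.hstack([cv2.resize(a,(400,320))[:300],cv2.resize(b,(400,300))]))
E
```

```text
t 16.65 pos [0.6225 0.0326 0.1202] yaw 9.62 z [-1.e-04  5.e-04 -1.e+00] F [-0.83  1.02 -0.14] op 0.178
ball bracket [52.8  2.9] z 0.0389 press mm 5.1
t 16.65 pos [0.6225 0.0326 0.1202] yaw 9.62 z [-1.e-04  5.e-04 -1.e+00] F [-0.83  1.02 -0.14] op 0.178
dist 0.0179 units total [ 0.0076  0.021  -0.0001] per row [ 0.0015  0.0042 -0.    ]
rot units [-0.0001  0.      0.0007]
```

View pics/c5.png

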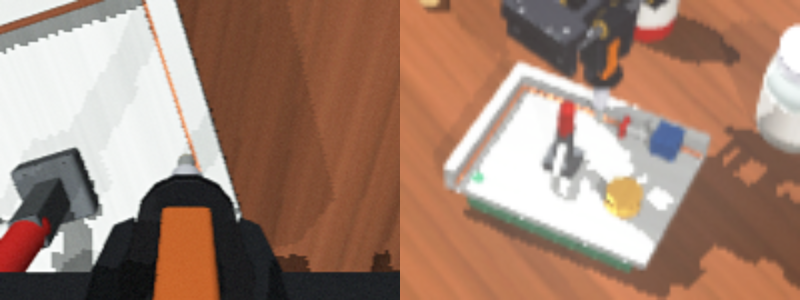

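```bash
cat > pad.py <<'E'
from h import *
import sys
for f in sys.argv[1:]:
    L=load(f); h=cv2.cvtColor(L['p'],cv2.COLOR_RGB2HSV); m=cv2.inRange(h,np.array((0,150,80)),np.array((6,255,255)))|cv2.inRange(h,np.array((174,150,80)),np.array((179,255,255)))
    W=[]
    for y,x in np.argwhere(m>0):
        for z in(.048,):
            w=RB.T@(onz(L,x,y,z)[:2]-CB)*1000
            if 40<w[0]<66 and -70<w[1]<5: W.append((*w,x,y))
    W=np.array(W); print(f,len(W),W.mean(0).round(2),W.min(0).round(1),W.max(0).round(1))
E
python3 pad.py w1 s3 s5 side0
```

```text
w1 70 [ 53.08 -20.64 279.5  228.03] [ 43.2 -24.3 275.  222. ] [ 63. -17. 284. 234.]
s3 9 [ 52.99 -23.02 286.89 171.89] [ 40.5 -25.7 286.  170. ] [ 61.4 -20.3 288.  175. ]
s5 8 [ 51.49 -23.23 286.75 172.25] [ 40.5 -25.7 286.  170. ] [ 61.4 -20.8 288.  175. ]
side0 7 [ 53.76 -23.03 287.   171.71] [ 47.7 -25.1 286.  170. ] [ 61.4 -20.8 288.  173. ]
```

Request:
apply_moves --series '[{"x": 0.0014,"y": 0.0043,"z": 0,"wx": 0,"wy": 0,"wz": 0,"fingers": -1},{"x": 0.0014,"y": 0.0043,"z": 0,"wx": 0,"wy": 0,"wz": 0,"fingers": -1},{"x": 0.0014,"y": 0.0043,"z": 0,"wx": 0,"wy": 0,"wz": 0,"fingers": -1},{"x": 0.0014,"y": 0.0043,"z": 0,"wx": 0,"wy": 0,"wz": 0,"fingers": -1},{"x": 0.0013,"y": 0.0043,"z": 0,"wx": 0,"wy": 0,"wz": 0,"fingers": -1}]'

```text
clock: 17.38
tool_pos: [0.6312, 0.0154, 0.1202]
eef_rot: [0.996, 0.084, -0.0, -0.0]
contact_force: [-0.1, 0.5, 1.0]
opening: 0.176
```

```bash
python3 - <<'E'
from h import *
gob(53.5,-23,.039,1,9.5)
snap('side','s6')
E
python3 pad.py s6
```

```text
t 17.38 pos [0.6312 0.0154 0.1202] yaw 9.61 z [-3.e-04  3.e-04 -1.e+00] F [-0.07  0.48  0.95] op 0.176
ball bracket [ 52.7 -16.4] z 0.0389 press mm 5.1
t 17.38 pos [0.6312 0.0154 0.1202] yaw 9.61 z [-3.e-04  3.e-04 -1.e+00] F [-0.07  0.48  0.95] op 0.176
dist 0.0066 units total [ 0.0034  0.0076 -0.0001] per row [ 0.0034  0.0076 -0.0001]
rot units [-0.0001  0.0001  0.0006]
s6 7 [ 53.05 -22.88 286.86 171.86] [ 44.1 -24.5 286.  170. ] [ 61.4 -20.8 288.  174. ]
```

Request:
apply_moves --series '[{"x": 0.0014,"y": 0.0043,"z": 0,"wx": 0,"wy": 0,"wz": 0,"fingers": -1},{"x": 0.0014,"y": 0.0043,"z": 0,"wx": 0,"wy": 0,"wz": 0,"fingers": -1}]'

```text
clock: 17.68
tool_pos: [0.6347, 0.0087, 0.1201]
eef_rot: [0.996, 0.084, -0.0, -0.0]
contact_force: [-0.2, 2.6, 0.2]
opening: 0.178
```

```bash
python3 - <<'E'
from h import *
gob(53.5,-31,.039,1,9.5)
snap('side','s7'); snap('wrist','w7')
E
python3 pad.py s7;  python3 pad.py w7
```

```text
t 17.68 pos [0.6347 0.0087 0.1201] yaw 9.6 z [-7.e-04  7.e-04 -1.e+00] F [-0.23  2.59  0.15] op 0.178
ball bracket [ 52.8 -23.9] z 0.0388 press mm 5.2
t 17.68 pos [0.6347 0.0087 0.1201] yaw 9.6 z [-7.e-04  7.e-04 -1.e+00] F [-0.23  2.59  0.15] op 0.178
dist 0.0071 units total [ 0.0035  0.0082 -0.0002] per row [ 0.0035  0.0082 -0.0002]
rot units [-0.0002  0.0002  0.0005]
s7 6 [ 51.44 -29.49 288.67 173.  ] [ 43.3 -30.9 288.  171. ] [ 60.6 -27.7 290.  175. ]
w7 1 [ 57.74 -26.33 258.   203.  ] [ 57.7 -26.3 258.  203. ] [ 57.7 -26.3 258.  203. ]
```

```bash
python3 - <<'E'
from h import *
gob(53.5,-28,.039,1,9.5); snap('side','s8'); snap('side','s9')
for f in('side0','s3','s5','s6','s7','s8','s9'):
    L=load(f); p=L['p'].astype(float)[164:182,278:300]; w=np.clip(p[...,0]-p[...,1:].max(-1)-60,0,None); v,u=np.mgrid[164:182,278:300]
    cu,cv=(w*u).sum()/w.sum(),(w*v).sum()/w.sum(); print(f,round(cu,2),round(cv,2),w.sum().round(),(RB.T@(onz(L,cu,cv,.048)[:2]-CB)*1000).round(2))
gob(53.5,-28,.039,1,9.5)
b=cv2.imread('pics/s9.png')[150:195,265:325]; cv2.imwrite('pics/c9.png',cv2.resize(b,(600,450),interpolation=cv2.INTER_CUBIC))
E
```

```text
t 17.77 pos [0.6349 0.0081 0.1201] yaw 9.57 z [-1.e-04  1.e-04 -1.e+00] F [-0.8   1.19 -0.83] op 0.174
ball bracket [ 52.8 -24.6] z 0.0388 press mm 5.2
t 17.77 pos [0.6349 0.0081 0.1201] yaw 9.57 z [-1.e-04  1.e-04 -1.e+00] F [-0.8   1.19 -0.83] op 0.174
dist 0.0035 units total [ 0.0022  0.0038 -0.0002] per row [ 0.0022  0.0038 -0.0002]
rot units [-0.      0.      0.0004]
side0 289.4 169.56 1382.0 [ 64.97 -25.93]
s3 289.73 169.3 1592.0 [ 66.41 -26.39]
s5 290.68 168.77 1201.0 [ 69.68 -28.07]
s6 290.41 169.18 1225.0 [ 67.79 -28.01]
s7 291.27 170.23 1216.0 [ 65.16 -31.95]
s8 291.41 170.41 1158.0 [ 64.7  -32.62]
s9 291.46 170.37 1160.0 [ 64.89 -32.71]
t 17.88 pos [0.6349 0.0082 0.1202] yaw 9.58 z [ 2.e-04 -2.e-04 -1.e+00] F [-0.32  0.96  0.93] op 0.175
ball bracket [ 52.8 -24.6] z 0.0389 press mm 5.1
t 17.88 pos [0.6349 0.0082 0.1202] yaw 9.58 z [ 2.e-04 -2.e-04 -1.e+00] F [-0.32  0.96  0.93] op 0.175
dist 0.0035 units total [ 0.0021  0.0038 -0.0001] per row [ 0.0021  0.0038 -0.0001]
rot units [ 0.0001 -0.      0.0004]
```

View pics/c9.png

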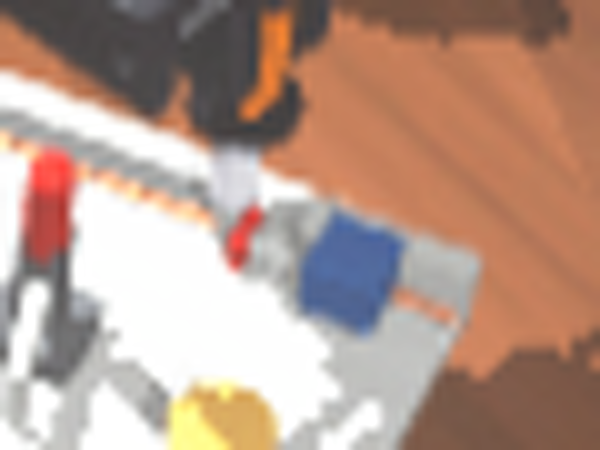

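Request:
apply_moves --series '[{"x": 0.0012,"y": 0.0032,"z": 0,"wx": 0,"wy": 0,"wz": 0,"fingers": -1},{"x": 0,"y": 0,"z": 0,"wx": 0,"wy": 0,"wz": 0,"fingers": -1}]'

```text
clock: 18.12
tool_pos: [0.6359, 0.0064, 0.1201]
eef_rot: [0.996, 0.084, -0.0, -0.0]
contact_force: [-0.2, 1.0, -0.7]
opening: 0.181
```

```bash
python3 - <<'E'
from h import *
gob(53.5,-28,.039,1,9.5); snap('side','s10')
for f in('side0','s3','s5','s6','s7','s9','s10'):
    L=load(f); p=L['p'].astype(float); w=np.clip(p[...,0]-p[...,1:].max(-1)-50,0,None)
    m=np.zeros(w.shape,np.uint8); cv2.fillPoly(m,[np.array([[282,170],[286,168],[295,172],[295,177],[286,178]])],1); w=w*m; v,u=np.mgrid[:384,:512]
    cu,cv_=(w*u).sum()/w.sum(),(w*v).sum()/w.sum(); print(f,round(cu,2),round(cv_,2),w.sum().round(),(RB.T@(onz(L,cu,cv_,.048)[:2]-CB)*1000).round(2))
st()
E
python3 pad.py s10
```

```text
t 18.12 pos [0.6359 0.0064 0.1201] yaw 9.62 z [-8.e-04  4.e-04 -1.e+00] F [-0.2   1.04 -0.66] op 0.181
ball bracket [ 52.8 -26.5] z 0.0388 press mm 5.2
t 18.12 pos [0.6359 0.0064 0.1201] yaw 9.62 z [-8.e-04  4.e-04 -1.e+00] F [-0.2   1.04 -0.66] op 0.181
dist 0.0016 units total [ 0.0013  0.0015 -0.0003] per row [ 0.0013  0.0015 -0.0003]
rot units [-0.0002  0.0002  0.0007]
side0 286.73 171.78 1062.0 [ 53.15 -22.42]
s3 286.75 171.83 1123.0 [ 52.98 -22.56]
s5 286.63 172.26 727.0 [ 51.25 -22.93]
s6 286.61 172.23 788.0 [ 51.33 -22.85]
s7 288.49 172.97 907.0 [ 51.28 -28.97]
s9 288.63 173.15 844.0 [ 50.84 -29.63]
s10 289.23 173.55 867.0 [ 50.2  -31.84]
t 18.18 pos [0.6359 0.0064 0.1201] yaw 9.62 z [-8.e-04  4.e-04 -1.e+00] F [-1.4   1.12  1.25] op 0.179
s10 6 [ 49.36 -32.56 289.33 173.83] [ 41.1 -35.1 289.  172. ] [ 56.9 -30.4 290.  176. ]
```

Request:
apply_moves --series '[{"x": 0.0007,"y": 0.0014,"z": 0,"wx": 0,"wy": 0,"wz": 0,"fingers": -1},{"x": 0,"y": 0,"z": 0,"wx": 0,"wy": 0,"wz": 0,"fingers": -1},{"x": -0.0012,"y": -0.0043,"z": 0,"wx": 0,"wy": 0,"wz": 0,"fingers": -1},{"x": -0.0013,"y": -0.0043,"z": 0,"wx": 0,"wy": 0,"wz": 0,"fingers": -1},{"x": -0.0013,"y": -0.0043,"z": 0,"wx": 0,"wy": 0,"wz": 0,"fingers": -1},{"x": -0.0013,"y": -0.0043,"z": 0,"wx": 0,"wy": 0,"wz": 0,"fingers": -1},{"x": -0.0005,"y": -0.001,"z": -0.005,"wx": 0,"wy": 0,"wz": 0,"fingers": -1},{"x": 0,"y": 0,"z": -0.01,"wx": 0,"wy": 0,"wz": 0,"fingers": -1}]'

```text
clock: 19.18
tool_pos: [0.63, 0.0174, 0.1325]
eef_rot: [0.997, 0.083, 0.0, 0.002]
contact_force: [0.2, -0.2, -1.7]
opening: 0.177
```

Request:
apply_moves --series '[{"x": -0.001,"y": 0,"z": -0.02,"wx": 0,"wy": 0,"wz": 0,"fingers": -1},{"x": -0.001,"y": 0,"z": -0.04,"wx": 0,"wy": 0,"wz": 0,"fingers": -1},{"x": 0,"y": 0,"z": -0.04,"wx": 0,"wy": 0,"wz": 0,"fingers": -1},{"x": 0,"y": 0,"z": -0.04,"wx": 0,"wy": 0,"wz": 0,"fingers": -1},{"x": 0,"y": 0,"z": -0.02,"wx": 0,"wy": 0,"wz": 0,"fingers": -1},{"x": 0,"y": 0,"z": 0,"wx": 0,"wy": 0,"wz": 0,"fingers": -1}]'

```text
clock: 19.92
tool_pos: [0.6282, 0.0177, 0.2705]
eef_rot: [0.997, 0.083, 0.002, 0.001]
contact_force: [0.6, 0.3, -2.4]
opening: 0.182
```

```bash
python3 - <<'E'
from h import *
snap('side','s11'); go([.4783,-.3442,.275],8,9.5)
E
python3 pad.py s11
```

```text
t 19.98 pos [0.6278 0.0176 0.2697] yaw 9.55 z [ 0.0029 -0.002  -1.    ] F [ 0.41 -0.25 -1.18] op 0.179
dist 0.3915 units total [-0.2593  0.4151 -0.0063] per row [-0.0324  0.0519 -0.0008]
rot units [ 0.0008 -0.0008  0.0002]
s11 7 [ 53.76 -23.03 287.   171.71] [ 47.7 -25.1 286.  170. ] [ 61.4 -20.8 288.  173. ]
```

Stop sprang back as before. Now back to the stand.

Request:
apply_moves --series '[{"x": -0.032,"y": 0.052,"z": -0.001,"wx": 0,"wy": 0,"wz": 0,"fingers": -1},{"x": -0.032,"y": 0.052,"z": -0.001,"wx": 0,"wy": 0,"wz": 0,"fingers": -1},{"x": -0.032,"y": 0.052,"z": -0.001,"wx": 0,"wy": 0,"wz": 0,"fingers": -1},{"x": -0.032,"y": 0.052,"z": -0.001,"wx": 0,"wy": 0,"wz": 0,"fingers": -1},{"x": -0.032,"y": 0.052,"z": -0.001,"wx": 0,"wy": 0,"wz": 0,"fingers": -1},{"x": -0.032,"y": 0.052,"z": -0.001,"wx": 0,"wy": 0,"wz": 0,"fingers": -1},{"x": -0.032,"y": 0.052,"z": -0.001,"wx": 0,"wy": 0,"wz": 0,"fingers": -1},{"x": 0,"y": 0,"z": 0,"wx": 0,"wy": 0,"wz": 0,"fingers": -1}]'

```text
clock: 20.98
tool_pos: [0.4911, -0.3069, 0.2678]
eef_rot: [0.996, 0.085, -0.005, -0.002]
contact_force: [0.3, 0.3, -2.0]
opening: 0.18
```

```bash
python3 - <<'E'
from h import *
go([.4783,-.3442,.265],1,9.5)
E
```

```text
t 20.98 pos [ 0.4911 -0.3069  0.2678] yaw 9.7 z [-0.011   0.0026 -0.9999] F [ 0.33  0.27 -2.  ] op 0.18
dist 0.0396 units total [-0.0236  0.0433  0.0035] per row [-0.0236  0.0433  0.0035]
rot units [-0.0014  0.0033  0.0011]
```

Request:
apply_moves --series '[{"x": -0.012,"y": 0.022,"z": 0.002,"wx": -0.001,"wy": 0.002,"wz": 0.001,"fingers": -1},{"x": -0.012,"y": 0.022,"z": 0.002,"wx": 0,"wy": 0.001,"wz": 0,"fingers": -1},{"x": 0,"y": 0,"z": 0,"wx": 0,"wy": 0,"wz": 0,"fingers": -1},{"x": 0,"y": 0,"z": 0,"wx": 0,"wy": 0,"wz": 0,"fingers": -1}]'

```text
clock: 21.48
tool_pos: [0.4781, -0.3421, 0.2621]
eef_rot: [0.996, 0.084, -0.001, -0.004]
contact_force: [0.6, 1.3, -2.0]
opening: 0.183
```

```bash
python3 - <<'E'
from h import *
go([.4783,-.3442,.20],3,9.5)
E
```

```text
t 21.48 pos [ 0.4781 -0.3421  0.2621] yaw 9.69 z [-0.0036  0.007  -1.    ] F [ 0.61  1.33 -1.95] op 0.183
dist 0.0621 units total [0.     0.0033 0.0776] per row [0.     0.0011 0.0259]
rot units [-0.0024  0.0008  0.0011]
```

Request:
apply_moves --series '[{"x": 0,"y": 0.003,"z": 0.02,"wx": -0.0024,"wy": 0.0008,"wz": 0.001,"fingers": -1},{"x": 0,"y": 0,"z": 0.03,"wx": 0,"wy": 0,"wz": 0,"fingers": -1},{"x": 0,"y": 0,"z": 0.03,"wx": 0,"wy": 0,"wz": 0,"fingers": -1},{"x": 0,"y": 0,"z": 0,"wx": 0,"wy": 0,"wz": 0,"fingers": -1},{"x": 0,"y": 0,"z": 0,"wx": 0,"wy": 0,"wz": 0,"fingers": -1}]'

```text
clock: 22.1
tool_pos: [0.4833, -0.3387, 0.1981]
eef_rot: [0.996, 0.087, 0.003, -0.001]
contact_force: [0.1, -0.2, -1.6]
opening: 0.18
```

```bash
python3 - <<'E'
from h import *
go([.4783,-.3442,.183],1,9.5)
E
```

```text
t 22.1 pos [ 0.4833 -0.3387  0.1981] yaw 10.01 z [ 0.0049  0.0021 -1.    ] F [ 0.14 -0.19 -1.6 ] op 0.18
dist 0.0168 units total [-0.0074  0.0057  0.0188] per row [-0.0074  0.0057  0.0188]
rot units [-0.0004 -0.0016  0.0028]
```

Request:
apply_moves --series '[{"x": -0.0075,"y": 0.006,"z": 0.009,"wx": -0.0004,"wy": -0.0016,"wz": 0.0025,"fingers": -1},{"x": -0.001,"y": 0.001,"z": 0.008,"wx": 0,"wy": 0,"wz": 0,"fingers": -1},{"x": 0,"y": 0,"z": 0,"wx": 0,"wy": 0,"wz": 0,"fingers": -1},{"x": 0,"y": 0,"z": 0,"wx": 0,"wy": 0,"wz": 0,"fingers": -1}]'

```text
clock: 22.6
tool_pos: [0.4782, -0.3465, 0.1856]
eef_rot: [0.997, 0.083, 0.001, 0.001]
contact_force: [-0.7, 0.0, -1.2]
opening: 0.182
```

```bash
python3 - <<'E'
from h import *
go([.4783,-.3442,.16],3,9.5)
E
```

```text
t 22.6 pos [ 0.4782 -0.3465  0.1856] yaw 9.52 z [ 0.0029 -0.0021 -1.    ] F [-0.72  0.01 -1.17] op 0.182
dist 0.0257 units total [ 0.0005 -0.0029  0.032 ] per row [ 0.0002 -0.001   0.0107]
rot units [ 0.0008 -0.0008  0.0001]
```

Request:
apply_moves --series '[{"x": 0.0004,"y": -0.003,"z": 0.003,"wx": 0.0008,"wy": -0.0008,"wz": 0,"fingers": -1},{"x": -0.0004,"y": 0,"z": 0.01,"wx": 0,"wy": 0,"wz": 0,"fingers": -1},{"x": -0.0004,"y": 0.0004,"z": 0.01,"wx": 0,"wy": 0,"wz": 0,"fingers": -1},{"x": 0,"y": 0,"z": 0.008,"wx": 0,"wy": 0,"wz": 0,"fingers": -1},{"x": 0,"y": 0,"z": 0,"wx": 0,"wy": 0,"wz": 0,"fingers": -1}]'

```text
clock: 23.22
tool_pos: [0.4776, -0.344, 0.1588]
eef_rot: [0.997, 0.083, -0.0, -0.0]
contact_force: [0.5, 0.1, -1.5]
opening: 0.176
```

```bash
python3 - <<'E'
from h import *
go([.4783,-.3442,.115],5,9.5)
E
```

```text
t 23.23 pos [ 0.4776 -0.344   0.1588] yaw 9.54 z [-5.e-04  5.e-04 -1.e+00] F [ 0.45  0.07 -1.48] op 0.176
dist 0.0438 units total [0.0009 0.0004 0.0548] per row [0.0002 0.0001 0.011 ]
rot units [-0.0002  0.0001  0.0002]
```

Tip is in the hole, centred. Continue down.

Request:
apply_moves --series '[{"x": 0.0005,"y": 0.0003,"z": 0.01,"wx": 0,"wy": 0,"wz": 0,"fingers": -1},{"x": 0,"y": 0.0001,"z": 0.01,"wx": 0,"wy": 0,"wz": 0,"fingers": -1},{"x": -0.0002,"y": 0.0002,"z": 0.01,"wx": 0,"wy": 0,"wz": 0,"fingers": -1},{"x": -0.0002,"y": 0.0002,"z": 0.01,"wx": 0,"wy": 0,"wz": 0,"fingers": -1},{"x": 0,"y": 0,"z": 0.01,"wx": 0,"wy": 0,"wz": 0,"fingers": -1},{"x": 0,"y": 0,"z": 0,"wx": 0,"wy": 0,"wz": 0,"fingers": -1}]'

```text
clock: 23.98
tool_pos: [0.4778, -0.3447, 0.1157]
eef_rot: [0.997, 0.083, -0.0, -0.0]
contact_force: [-0.1, 0.7, -1.1]
opening: 0.183
```

```bash
python3 - <<'E'
from h import *
go([.4783,-.3442,.1058],1,9.5)
E
```

```text
t 23.98 pos [ 0.4778 -0.3447  0.1157] yaw 9.53 z [-7.e-04  6.e-04 -1.e+00] F [-0.14  0.72 -1.09] op 0.183
dist 0.01 units total [ 0.0008 -0.0005  0.0124] per row [ 0.0008 -0.0005  0.0124]
rot units [-0.0002  0.0002  0.0002]
```

Request:
apply_moves --series '[{"x": 0.0006,"y": -0.0005,"z": 0.006,"wx": 0,"wy": 0,"wz": 0,"fingers": -1},{"x": 0,"y": 0,"z": 0.005,"wx": 0,"wy": 0,"wz": 0,"fingers": -1},{"x": 0,"y": 0,"z": 0.001,"wx": 0,"wy": 0,"wz": 0,"fingers": -1},{"x": 0,"y": 0,"z": 0,"wx": 0,"wy": 0,"wz": 0,"fingers": -1}]'

```text
clock: 24.48
tool_pos: [0.4786, -0.3445, 0.1059]
eef_rot: [0.997, 0.083, 0.0, 0.0]
contact_force: [-0.4, 0.6, -1.9]
opening: 0.175
```

```bash
python3 - <<'E'
from h import *
go([.4783,-.3442,.1055],1,9.5)
E
```

```text
t 24.48 pos [ 0.4786 -0.3445  0.1059] yaw 9.53 z [ 3.e-04 -0.e+00 -1.e+00] F [-0.37  0.6  -1.95] op 0.175
dist 0.0006 units total [-0.0004 -0.0004  0.0005] per row [-0.0004 -0.0004  0.0005]
rot units [ 0.     -0.0001  0.0002]
```

Request:
apply_moves --series '[{"x": -0.0003,"y": -0.0003,"z": 0.0005,"wx": 0,"wy": 0,"wz": 0,"fingers": -1},{"x": 0,"y": 0,"z": 0,"wx": 0,"wy": 0,"wz": 0,"fingers": -0.4},{"x": 0,"y": 0,"z": 0,"wx": 0,"wy": 0,"wz": 0,"fingers": -0.2},{"x": 0,"y": 0,"z": 0,"wx": 0,"wy": 0,"wz": 0,"fingers": 0},{"x": 0,"y": 0,"z": 0,"wx": 0,"wy": 0,"wz": 0,"fingers": 0},{"x": 0,"y": 0,"z": 0,"wx": 0,"wy": 0,"wz": 0,"fingers": 0}]'

```text
clock: 25.22
tool_pos: [0.4791, -0.3448, 0.1065]
eef_rot: [0.997, 0.083, 0.001, 0.001]
contact_force: [-0.1, 0.5, 0.2]
opening: 0.501
```

Request:
apply_moves --series '[{"x": 0,"y": 0,"z": -0.015,"wx": 0,"wy": 0,"wz": 0,"fingers": 0},{"x": 0,"y": 0,"z": -0.03,"wx": 0,"wy": 0,"wz": 0,"fingers": 0},{"x": 0,"y": 0,"z": -0.04,"wx": 0,"wy": 0,"wz": 0,"fingers": 0},{"x": 0,"y": 0,"z": -0.04,"wx": 0,"wy": 0,"wz": 0,"fingers": 0},{"x": 0,"y": 0,"z": -0.04,"wx": 0,"wy": 0,"wz": 0,"fingers": 0},{"x": 0,"y": -0.04,"z": -0.02,"wx": 0,"wy": 0,"wz": 0,"fingers": 0},{"x": 0,"y": 0,"z": 0,"wx": 0,"wy": 0,"wz": 0,"fingers": 0},{"x": 0,"y": 0,"z": 0,"wx": 0,"wy": 0,"wz": 0,"fingers": 0}]'

```text
clock: 26.22
tool_pos: [0.4736, -0.3137, 0.2646]
eef_rot: [0.997, 0.082, 0.003, 0.002]
contact_force: [0.9, 0.1, -1.6]
opening: 0.504
```

```bash
python3 - <<'E'
from h import *
st(); snap('wrist','w12'); snap('side','s12')
L=load('w12');K,T,d=L['K'],L['T'],L['d']
v,u=np.mgrid[:384,:512]; r=np.stack([(u-K[0,2])/K[0,0],-(v-K[1,2])/K[1,1],-np.ones(u.shape)],-1)
P=T[:3,3]+(r@T[:3,:3].T)*d[...,None]
m=(abs(P[...,0]-.478)<.03)&(abs(P[...,1]+.344)<.03)&(d>0)&(P[...,2]>.1)&(P[...,2]<.165)
q=P[m]; print(cv2.minAreaRect((q[:,:2]*1000).astype(np.float32)),'top',np.percentile(q[:,2],[90,98]))
a=cv2.imread('pics/w12.png');b=cv2.imread('pics/s12.png')[120:345,200:500]
cv2.imwrite('pics/c12.png',np.hstack([cv2.resize(a,(400,300)),cv2.resize(b,(400,300))]))
E
```

```text
t 26.23 pos [ 0.4736 -0.3137  0.2646] yaw 9.45 z [ 0.0065 -0.0043 -1.    ] F [ 0.9   0.06 -1.58] op 0.504
((478.6387939453125, -343.0092468261719), (15.903990745544434, 15.801663398742676), 9.091534614562988) top [0.15506508 0.1557549 ]
```

View pics/c12.png

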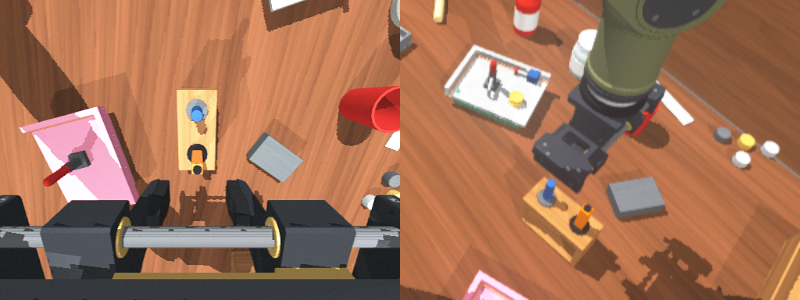

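```bash
python3 -c "
from h import *
st(); print(finish_job())"
```

```text
t 26.32 pos [ 0.4736 -0.3134  0.264 ] yaw 9.45 z [ 0.0059 -0.0034 -1.    ] F [ 0.19 -0.19 -1.04] op 0.501
the job is handed in; nothing more can be done
None
```

I traced the whole seam with the orange probe, from the green dot round the corner to the red stop, and stood the probe back upright in its own hole. I let go and handed the job in at 26.3 s; no verdict is given.

- **Trace:** I worked the press out from the arm's height and the given sizes; it read 4.4 to 5.2 mm. The ball ran about 4.6 to 7 mm from the wall faces. Speed was about 3 cm/s, between 2.6 and 3.5 cm/s from call to call.
- **Stop:** the side camera showed the pad pushed in 9.0 mm. I then pushed a little further, about 1 mm, but did not measure it. After I backed off along the seam and lifted, the pad was back in its first position.
- **Probe:** it stands at (478.6, -343.0) mm against (477.9, -343.7) mm before, its top at about 0.155 m, so its collar is seated. The last picture shows the punch, block and pulley on the bracket in place and the gripper clear.

**Checks that disagreed:**
- The wrist view put the pad's face about 4 mm nearer than where the tip met it. I went by the pad's movement in the side camera.
- I saw 1 to 2 N of sideways force along the walls. It may be light wall contact, drag or sensor offset.
- With the hand empty, the vertical force still read about -1 N, which is within the drift seen earlier.

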